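# Measure a dry heel stack in the luthier's gauge jig

### The job

First zero the readout: with the gauge slide home, twist its knob clockwise to the stop and let it spring back. Then move the pale offcut from the jig's trough into the scrap tray, stand every dark heel block on the bench in the trough in any order, thickness along the trough, and slide them with the pusher under the steel bridge until the row is tight between stop and pusher. Finally draw the sprung gauge slide out until its white line is level with the pusher's pointer, hold it there for a good second and let it go back home, take the same reading a second time, and leave the slide home, the row tight and the other things on the bench where they are.

Things in the scene. Friction and masses are not known exactly. Their poses are not given: they have to be found in the camera images.
- jig: base 134x370x12 mm (x -37 to 97); origin on the bench under its trough, which runs along y: floor 12 mm up, 58 mm wide between side rails 5 mm high, end stop at the -y end, pusher at the +y end. A bridge (2 steel crossbars, underside 48, top 53 mm above the bench, on cheeks in line with the rails) covers the 32 mm next to the stop. The spring gauge runs alongside at x = +72 mm (rail top 20 mm up)
- stop (a point): foot of the end stop's face, on the trough's centre line and floor (z 12 mm); axes as the jig's: +y points along the trough towards the pusher
- pusher_face (a point): foot of the pusher's flat face (46 wide, up to 41 mm above the bench), on the trough's centre line, axes as the jig's; its y from the stop is the length of the row. It slides with 3 N friction
- pusher_handle (a point): grip point of the pusher's upright wooden handle, 55 mm behind the face (+y), 50 mm above the bench; the handle is 14 mm thick along y, 24 wide along x, from 24 to 66 mm above the bench; the pusher's sole under it is 24 mm high
- pusher (a joint): pusher travel towards the stop in m: 0 fully open; the gap from stop to pusher face is 0.235 minus this
- pointer (a point): tip of the thin steel pointer that reaches from the pusher towards the gauge, 52 mm from the trough's centre line, exactly level (in jig y) with the pusher's face
- slide_tab (a point): grip point of the gauge slide's upright dark steel tab, 50 mm above the bench: tab 12 mm thick along jig y, 20 wide along x, 28 to 65 mm above the bench, with a white line along the middle of its top; at home it is level with the stop. There is a black spring housing 48 mm behind it, 48 mm high
- slide (a joint): how far the gauge slide is drawn out along jig +y, in m: 0 home, most 0.17; level with the pointer when it equals the gap between stop and pusher face. A spring pulls it home (3 N at home, 50 N/m)
- readout: grey readout box 100x90x45 mm fixed on the bench, black screen and the zero knob on its top; origin under its centre
- knob_grip (a point): grip point of the zero knob, on its vertical axis, 75 mm above the bench; the knob is a black bar 46 long (the point's x) and 12 thick (y), 57 to 85 mm above the bench. The point turns with the knob
- knob (a joint): turn of the zero knob in rad, clockwise from above: 0 at rest, 1.2 at its stop; a spring turns it back
- tray: open plywood scrap tray 120x120x35 mm with 5 mm walls, fixed; origin under its centre
- offcut: pale wooden offcut 20 (x) x 60 (y) x 24 mm high, lying in the trough at the start; origin at the centre of its underside
- block1: dark wooden heel block, standing: 46 wide (x), 32 thick (y), 28 mm high; origin at the centre of its underside; may be absent. In the trough its thickness lies along the trough
- block2: dark wooden heel block, standing: 46 wide (x), 35 thick (y), 28 mm high; origin at the centre of its underside; may be absent. In the trough its thickness lies along the trough
- block3: dark wooden heel block, standing: 46 wide (x), 38 thick (y), 28 mm high; origin at the centre of its underside; may be absent. In the trough its thickness lies along the trough
- block4: dark wooden heel block, standing: 46 wide (x), 41 thick (y), 28 mm high; origin at the centre of its underside; may be absent. In the trough its thickness lies along the trough
- glue: white plastic glue bottle, 48 dia x 130 high; not part of the job
- jar: small glass jar, 44 dia x 60 high; not part of the job
- weight: brass weight, 40 dia x 46 high; not part of the job
- hammer: hammer lying flat; not part of the job
- driver: screwdriver lying flat; not part of the job
- mug: white mug, 76 dia x 85 high; not part of the job
- sander: cork sanding block 70x40x28; not part of the job
There are look-alikes about, which are no part of the job. Leave any turquoise or yellow look-alike of the offcut alone.

How it is judged:
By the outcome, as a careful person would: the job done as asked, in the order asked, and still so for the second after the job is handed in, with the robot touching nothing.
Of block1, block2, block3, block4 only 3 to 4 are there at a start; the rules pass over those that are not, and their reading is None.
At some moment in a run one of block1, block2, block3, block4 may be knocked a few centimetres aside while the robot is not near it.
Once in a run the grip may slacken for a moment while it holds something.
It also fails if it takes over 210 s, if anything falls off the work surface, if the arm or the gripper's body presses on something with over 40 N, if the wrist force passes 120 N, or if a joint passes its speed limit or range.

### The arm

A 7-joint arm with a two-finger parallel gripper is mounted at the origin on the work surface. World frame = base frame: x ahead of the robot, y to its left, z up, the work surface at z = 0. Lengths are in m, angles in rad, forces in N, time in s.
With the tool pointing down it reaches from about 0.4 to 0.875 m from the base axis. Payload 19.3 kg.
Tool frame: the origin (TCP) lies at the very end of the fingers, on their centre line; the grasp point (between the pads) lies 19 mm behind it; z points along the fingers, y is the line along which they close (so a half turn about z gives the same grasp; the last joint's range is limited). The gripper opens to 85 mm and grips with 20 to 120 N. Pads are 22 mm wide; open, the fingers measure 114 mm over their backs; the gripper's body (76 mm by 85 mm) begins 54 mm behind the grasp point. The pads swing forward as they close: fully open they stand 13 mm farther back than shut.
Start: joints at [1.236, 0.521, -0.036, 1.599, 0.021, 1.021, -0.113], TCP at [0.164, -0.603, 0.231] pointing down, gripper open.
Joint ranges: [-2.91, 2.91], [-0.3, 2.13], [-1.5, 1.42], [0.17, 2.43], [-1.26, 4.41], [0.16, 1.93], [-2.52, 2.52]. Speed limits (rad/s): [1.89, 1.89, 2.39, 2.39, 3.01, 3.01, 3.01].

### API

Orientations are given as [roll, pitch, yaw] about the fixed x, y, z axes, in that order (R = Rz(yaw) Ry(pitch) Rx(roll)).
In Python, from plant import status, viewer, arm gives the robot as it stands.
- The arm moves only by the tool carry_out, never from a script. Its argument "targets" is a list of rows, each a list of 4 numbers: the shift along the tool's x, y, z each as a share of 0.15 m, from -1 to 1, then the turn about the tool's z as a share of 45 degrees, from -1 to 1. A call has exactly 8 rows; each row is the pose to reach, as a shift and turn from the pose commanded when the call began, along the tool's axes at that moment; what a row does not reach only later rows make up. A row lasts 1/10 s, in which the tool goes at most 50 mm and 8.59 degrees, less where a joint would pass 70% of its speed; a pose out of reach is approached as far as the arm can. A call with a number of a shift or a turn outside -1 to 1 is refused whole. A call with a gripper value outside its range is refused whole. "gripper" is the opening, from -1 (shut) to 1 (fully open), set as the call begins (left out, the last holds). The fingers move at their own pace and stop on an object; "squeeze" is the grip in N (left out, the last holds). Time passes only in rows, so rows that repeat a pose let the fingers close, or fill a call up. It gives the time, the measured TCP pose, the force, the opening and the grip force at its end, in the units of the state.
- status.get_state(): the state, without advancing time (a new reading comes with each control period).
- viewer.get_image(name): name is "side" or "top"; returns a dict with "image" (420x560x3 uint8, blue, green, red), "intrinsics" (3x3 intrinsics, pixels), "R" (3x3) and "t" (3): a world point X has camera coordinates R X + t. Camera axes: x right, y down, z forward; pixel columns grow to the right and rows downward; lengths in m; the calibration is good to about 2 mm. A picture is of the moment at which its call begins. There is no depth.
- arm.sign_off(): hands the job in; it is judged then, once.
The state is a dict: "clock": time; "joint_positions": joint angles; "qd": joint speeds; "joint_efforts": joint torques, N m; "position": TCP position; "orientation": TCP orientation; "ft_force": force on the tool from outside, world axes, zero at the start; "ft_torque": the same for the moment, N m; "grip_width": finger opening in m; "gripper_force": force on a finger pad.
Only numpy, scipy, OpenCV 4.12 (cv2) and the standard library are available. Lean on these libraries where they do the work, as an engineer would, in place of code of your own. Each camera call takes 0.05 s, during which the arm holds its last target. There are 200 camera calls.

## Working session

There is one attempt and no reset: what is moved stays moved. The work goes in short steps, Python scripts to look and compute and a tool call to move; the robot and the scene stay as the last step left them, time stands still between calls to the robot, and variables do not carry over. Pictures are saved under pics/ and viewed, at most 14 in all, crops included, and the job is handed in when it is done.

Besides the shell and the picture viewer there is one more tool, called by a JSON object that holds its "name" and its "arguments", one argument or row to a line. carry_out: Moves the arm, as the interface text tells. Its arguments: {"type":"object","properties":{"targets":{"type":"array","items":{"type":"array","items":{"type":"number","minimum":-1,"maximum":1}}},"gripper":{"type":"number"},"squeeze":{"type":"number"}},"required":["targets"]}

```bash
ls; mkdir -p pics; cat > h.py <<'E'
import numpy as np, cv2
from plant import status, viewer, arm
def shot(n, f=None):
    d=viewer.get_image(n); d={k:np.array(v) for k,v in d.items()}
    if f: cv2.imwrite('pics/'+f,d['image'])
    return d
def ray(d,u,v):
    K,R,t=d['intrinsics'],d['R'],d['t']
    return -R.T@t, R.T@np.linalg.solve(K,[u,v,1.])
def onz(d,u,v,z):
    c,r=ray(d,u,v); return c+r*(z-c[2])/r[2]
def proj(d,X):
    p=d['intrinsics']@(d['R']@np.array(X)+d['t']); return p[:2]/p[2]
def tri(d1,p1,d2,p2):
    c1,r1=ray(d1,*p1);c2,r2=ray(d2,*p2)
    s=np.linalg.lstsq(np.c_[r1,-r2],c2-c1,rcond=None)[0]
    a,b=c1+s[0]*r1,c2+s[1]*r2
    return (a+b)/2,np.linalg.norm(a-b)
def st():
    s=status.get_state(); print({k:np.round(s[k],4).tolist() for k in('clock','position','orientation','ft_force','grip_width','gripper_force')})
E
python3 - <<'E'
from h import *
import pickle
a=shot('top','top0.png');b=shot('side','side0.png');pickle.dump((a,b),open('v0.pkl','wb'))
for d in(a,b): print(d['intrinsics'].round(1).tolist(),(-d['R'].T@d['t']).round(3),d['R'].round(3).tolist())
st()
for n,d in(('top',a),('side',b)): cv2.imwrite(f'pics/{n}0b.png',cv2.resize(d['image'],(800,600),interpolation=cv2.INTER_CUBIC))
E
```

```text
pics
[[455.2, 0.0, 276.8], [0.0, 455.2, 211.4], [0.0, 0.0, 1.0]] [ 0.319 -0.023  1.182] [[0.01, -1.0, 0.001], [-0.978, -0.01, -0.206], [0.206, 0.001, -0.978]]
[[472.1, 0.0, 278.3], [0.0, 472.1, 210.2], [0.0, 0.0, 1.0]] [0.258 0.658 0.793] [[-0.913, -0.406, -0.019], [-0.272, 0.644, -0.715], [0.303, -0.648, -0.699]]
{'clock': 0.1, 'position': [0.1635, -0.603, 0.2308], 'orientation': [-3.1406, 0.0, 0.2647], 'ft_force': [-0.0144, -0.0593, 0.0124], 'grip_width': 0.0858, 'gripper_force': 0.0}
```

View pics/top0b.png

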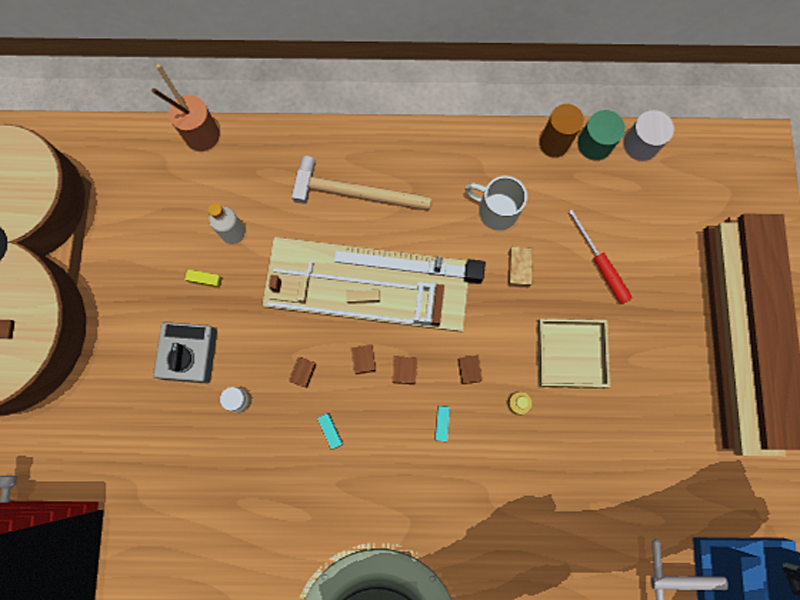

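View pics/side0b.png

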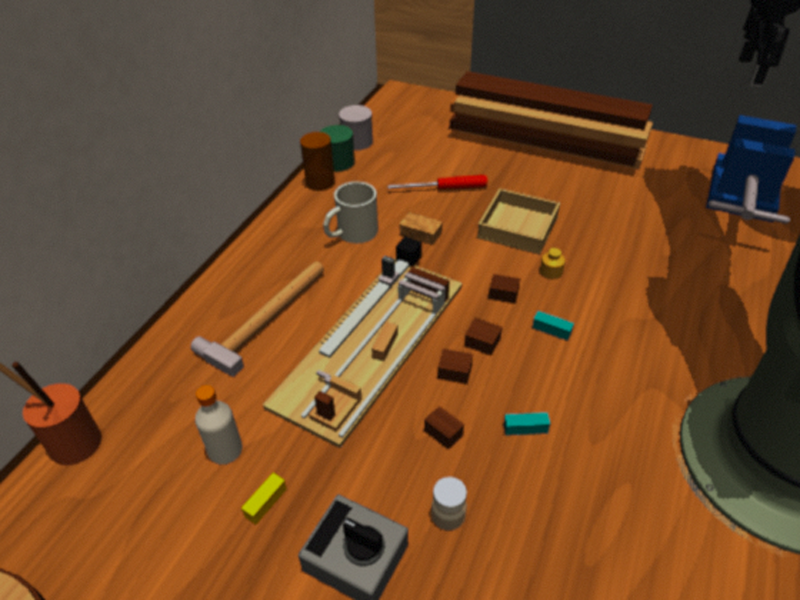

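Top view (800x600 px scale): the jig is centred at (365,284) with the pale offcut at (363,296) in its trough. The pusher is on the left, and the bridge and stop are on the right. The tab is at (437,266), the readout knob at (179,357) and the tray at (573,353). There are four dark blocks at (302,372), (363,359), (404,370) and (470,369). The offcut look-alikes are yellow at (203,278) and turquoise at (330,431) and (443,424). The only pale one, and the only one in the trough, is at (363,296). I'll confirm that in an enlarged crop.

```bash
python3 - <<'E'
from h import *
import pickle
a,b=pickle.load(open('v0.pkl','rb'))
cv2.imwrite('pics/tc.png',cv2.resize(a['image'][158:278,180:340],(800,600),interpolation=cv2.INTER_CUBIC))
cv2.imwrite('pics/sc.png',cv2.resize(b['image'][170:320,180:380],(800,600),interpolation=cv2.INTER_CUBIC))
E
```

```text
(no output)
```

View pics/tc.png

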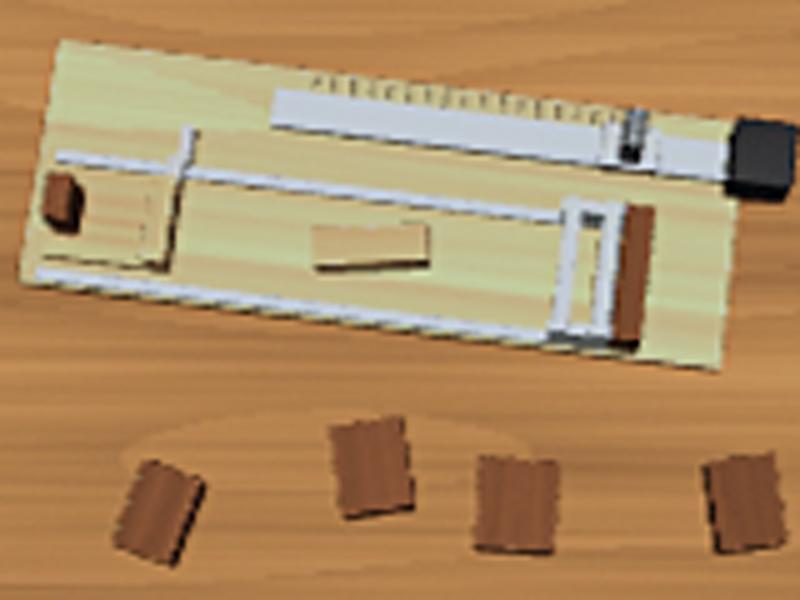

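View pics/sc.png

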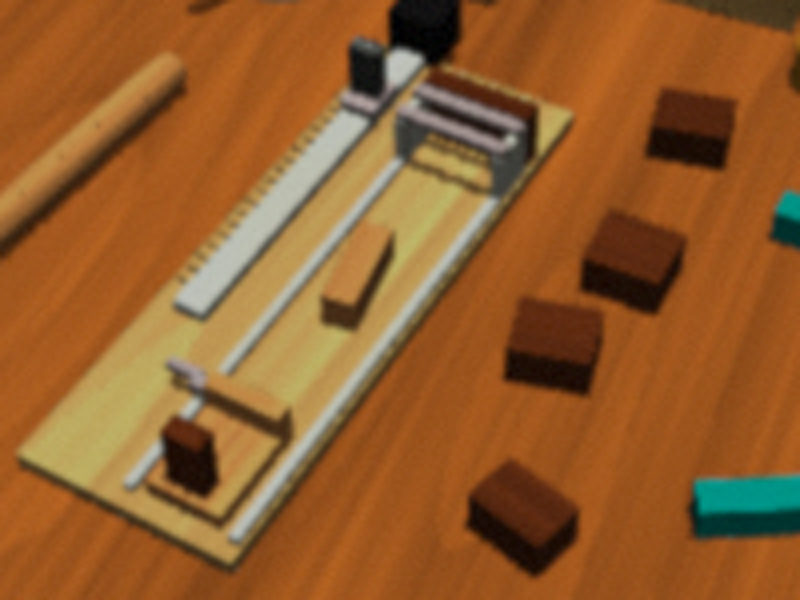

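The crops confirm the offcut: tc.png (370,247), pale wood lying in the trough, and sc.png (358,275). The four dark blocks are at tc (160,510), (372,465), (517,503) and (745,502). Next I'll triangulate the corners and the block top faces.

```bash
cat >> h.py <<'E'
def rects(d,lo,hi,roi=None,amin=60,s=4):
    im=cv2.resize(d['image'],None,fx=s,fy=s,interpolation=cv2.INTER_CUBIC)
    m=cv2.inRange(cv2.cvtColor(im,cv2.COLOR_BGR2HSV),np.array(lo),np.array(hi))
    m=cv2.morphologyEx(m,cv2.MORPH_OPEN,np.ones((5,5)))
    m=cv2.morphologyEx(m,cv2.MORPH_CLOSE,np.ones((5,5)))
    out=[]
    for c in cv2.findContours(m,cv2.RETR_EXTERNAL,cv2.CHAIN_APPROX_NONE)[0]:
        c=((c+.5)/s-.5).astype(np.float32); A=cv2.contourArea(c); r=cv2.minAreaRect(c)
        if A<amin or (roi and not(roi[0]<r[0][0]<roi[2] and roi[1]<r[0][1]<roi[3])): continue
        out.append((A,r,cv2.boxPoints(r)))
    return out
def face(d,box,z):
    """corners -> centre, (long,short), yaw of the long side"""
    P=np.array([onz(d,*p,z)[:2] for p in box]); c=P.mean(0)
    e1=(P[1]-P[0]+P[2]-P[3])/2; e2=(P[2]-P[1]+P[3]-P[0])/2
    if np.linalg.norm(e1)<np.linalg.norm(e2): e1,e2=e2,e1
    return c,np.linalg.norm(e1),np.linalg.norm(e2),np.arctan(e1[1]/e1[0])
E
python3 - <<'E'
from h import *
import pickle
a,b=pickle.load(open('v0.pkl','rb'))
T=lambda u,v:((u+.5)/5-.5+180,(v+.5)/5-.5+158)
S=lambda u,v:((u+.5)/4-.5+180,(v+.5)/4-.5+170)
for n,p,q in [('jig+x+y',(62,42),(22,457)),('jig-x+y',(22,283),(233,567)),('jig-x-y',(720,366),(573,115)),
 ('blkA l',(205,484),(513,460)),('blkA bot',(148,460),(468,512)),('railL+y',(58,155),(128,485)),('railR+y',(38,274),(235,538)),
 ('blkC',(478,455),(610,213)),('blkD',(708,463),(667,92)),('offc',(428,223),(364,222)),
 ('handle',(65,175),(170,420))]:
  X,e=tri(a,T(*p),b,S(*q)); print(n,X.round(4),round(e,4))
hsv=cv2.cvtColor(a['image'],cv2.COLOR_BGR2HSV)
for n,p in [('blk',(517,503)),('blkside',(515,552)),('bench',(300,420)),('off',(370,245)),('base',(250,240)),('stop',(635,260))]:
  u,v=T(*p); print(n,hsv[round(v),round(u)])
E
```

```text
jig+x+y [0.6862 0.2058 0.0121] 0.0031
jig-x+y [0.5554 0.221  0.0108] 0.0011
jig-x-y [ 0.5143 -0.1448  0.0128] 0.002
blkA l [0.4492 0.1193 0.0273] 0.0004
blkA bot [0.4615 0.1501 0.0168] 0.0021
railL+y [0.6227 0.2038 0.0194] 0.001
railR+y [0.5585 0.2111 0.02  ] 0.0008
blkC [ 0.4549 -0.0202  0.0714] 0.0102
blkD [ 0.4564 -0.1333  0.0618] 0.0041
offc [0.583  0.0075 0.0376] 0.0025
handle [0.6002 0.1905 0.0674] 0.0003
blk [ 11 158 131]
blkside [ 12 158  66]
bench [ 15 145 183]
off [ 21  87 194]
base [ 31  61 195]
stop [ 11 159 122]
```

```bash
python3 - <<'E'
from h import *
import pickle
a,b=pickle.load(open('v0.pkl','rb'))
T=lambda u,v:((u+.5)/5-.5+180,(v+.5)/5-.5+158)
print('blocks')
for A,r,bx in rects(a,(4,120,100),(13,255,165),(180,158,345,290)):
  for z in (.028,.04):
    c,l,w,y=face(a,bx,z); print(np.round(r[0],1),z,c.round(4),round(l,4),round(w,4),round(y,3))
print('off')
for A,r,bx in rects(a,(17,75,150),(25,110,230),(230,190,290,225),amin=40):
    c,l,w,y=face(a,bx,.036); print(np.round(r[0],1),c.round(4),round(l,4),round(w,4),round(y,3))
print('tray/knob/readout')
for A,r,bx in rects(a,(0,0,0),(180,255,45),(100,220,160,275),amin=20):
    c,l,w,y=face(a,bx,.085 if A<300 else .045); print(A,np.round(r[0],1),c.round(4),round(l,4),round(w,4),round(y,3))
# jig
th=-.113; ex=np.array([np.cos(th),np.sin(th)]); ey=np.array([-np.sin(th),np.cos(th)])
cor=np.array([.5554,.2210])
for n,p,z in [('tabtop',(634,122),.065),('tabtop',(637,114),.065),('pointer',(192,130),.03),('stop top l',(628,205),.05),('stop bot l',(612,340),.05),('bridge bar',(556,335),.053),('bridge bar top',(568,200),.053),('handle',(56,187),.066),('railL',(58,155),.017),('railR',(38,274),.017),('railR2',(545,338),.017),('railL2',(560,217),.017),('baseend',(720,368),.012),('house',(735,120),.048),('house',(728,190),.048)]:
  X=onz(a,*T(*p),z)[:2]; d=X-cor; print(n,X.round(4),'jig x from edge',round(d@ex,4),'y from +y end',round(d@ey,4))
# readout/tray crop
R=cv2.resize(a['image'][215:275,100:180],(640,480),interpolation=cv2.INTER_CUBIC)
cv2.imwrite('pics/kn.png',R)
E
```

```text
blocks
[210.6 259.9] 0.028 [0.4352 0.1439] 0.0473 0.0322 -0.344
[210.6 259.9] 0.04 [0.434  0.1422] 0.0468 0.0319 -0.344
[283.1 258.3] 0.028 [ 0.441  -0.0396] 0.0465 0.0418 -0.051
[283.1 258.3] 0.04 [ 0.4397 -0.0395] 0.046 0.0414 -0.051
[329. 258.] 0.028 [ 0.4431 -0.156 ] 0.0481 0.0357 0.097
[329. 258.] 0.04 [ 0.4418 -0.1547] 0.0476 0.0353 0.097
[254.  250.7] 0.028 [0.4596 0.0347] 0.0465 0.0388 0.176
[254.  250.7] 0.04 [0.4581 0.0341] 0.046 0.0384 0.176
[306.1 212.1] 0.028 [ 0.5616 -0.0983] 0.0702 0.0145 -0.111
[306.1 212.1] 0.04 [ 0.5591 -0.0975] 0.0695 0.0143 -0.111
off
[251.6 214.6] [0.5517 0.0425] 0.1956 0.0138 1.487
[253.7 206.2] [0.5737 0.0375] 0.0617 0.0206 -1.534
[238.2 196.9] [0.5979 0.0779] 0.1133 0.0052 1.456
[281.7 190.6] [ 0.6161 -0.0343] 0.2213 0.0087 1.461
tray/knob/readout
95.46875 [127.9 250.6] [0.4498 0.3365] 0.0453 0.0273 -0.081
37.90625 [147.3 248.1] [0.4563 0.2902] 0.0436 0.0081 -0.073
79.96875 [129.1 231.7] [0.4959 0.3373] 0.0643 0.0188 1.509
tabtop [ 0.6317 -0.0969] jig x from edge 0.1117 y from +y end -0.3072
tabtop [ 0.636  -0.0984] jig x from edge 0.1161 y fr
[... 234 characters left out ...]

bridge bar [ 0.5235 -0.058 ] jig x from edge -0.0003 y from +y end -0.2808
bridge bar top [ 0.5935 -0.0638] jig x from edge 0.07 y from +y end -0.2787
handle [0.5944 0.1951] jig x from edge 0.0416 y from +y end -0.0214
railL [0.6239 0.2045] jig x from edge 0.0699 y from +y end -0.0087
railR [0.5595 0.2118] jig x from edge 0.0052 y from +y end -0.0087
railR2 [ 0.5283 -0.0534] jig x from edge 0.0041 y from +y end -0.2757
railL2 [ 0.593  -0.0609] jig x from edge 0.0692 y from +y end -0.2759
baseend [ 0.5143 -0.1447] jig x from edge 0.0004 y from +y end -0.368
house [ 0.6381 -0.1501] jig x from edge 0.124 y from +y end -0.3594
house [ 0.6008 -0.1461] jig x from edge 0.0865 y from +y end -0.3596
```

View pics/kn.png

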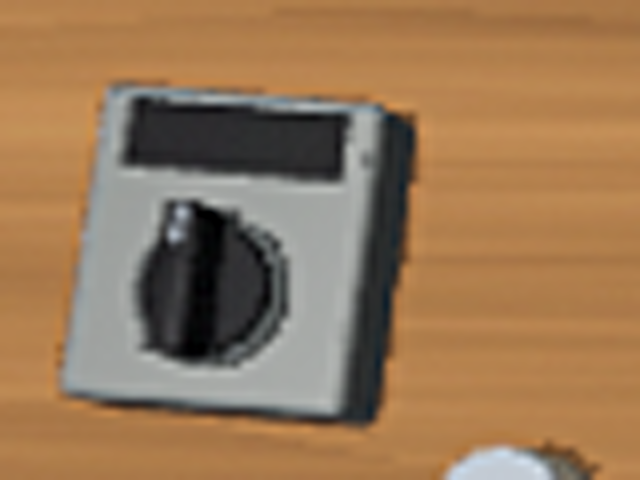

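All four thicknesses show: 32, 41, 35 and 38 mm, so the row should be 146 mm. The knob bar runs along world x at (0.450, 0.337). I'll write a planner that prints shares, then start towards the knob.

```bash
cat >> h.py <<'E'
TH=-.113; EX=np.array([np.cos(TH),np.sin(TH)]); EY=np.array([-np.sin(TH),np.cos(TH)]); STOP=np.array([.5572,-.0912])
def jig(x,y): return STOP+EX*x+EY*y
def plan(*wps, start=None):
    """waypoints (x,y,z,yaw) from the pose now; prints the shares for each call"""
    s=status.get_state(); p=np.array(s['position']); yaw=s['orientation'][2]
    if start is not None: p=np.array(start[:3]);yaw=start[3]
    for w in wps:
        n=0
        while n<12:
            d=np.array(w[:3])-p; c,sn=np.cos(yaw),np.sin(yaw)
            l=np.array([d[0]*c+d[1]*sn, d[0]*sn-d[1]*c, -d[2]])/.15
            t=-((w[3]-yaw))/(np.pi/4)     # tool z is down; give w[3] unwrapped
            k=max(1,np.abs(l).max(),abs(t)); r=np.round(np.r_[l,t]/k,3)
            print(r.tolist()); n+=1
            l=r[:3]*.15; p=p+np.array([l[0]*c+l[1]*sn, l[0]*sn-l[1]*c, -l[2]]); yaw-=r[3]*np.pi/4
            if k<=1: break
        print('  ->',p.round(4),round(yaw,3))
E
python3 - <<'E'
from h import *
plan((.40,-.35,.24,.95),(.48,-.05,.24,1.9),(.450,.25,.24,3.06),(.450,.337,.15,3.06))
E
```

```text
[1.0, -0.619, -0.031, -0.444]
[1.0, -0.208, -0.027, -0.387]
[0.111, 0.01, -0.003, -0.042]
  -> [ 0.4    -0.3499  0.2399] 0.95
[1.0, -0.376, -0.0, -0.624]
[0.993, 0.13, -0.0, -0.585]
  -> [ 0.48   -0.05    0.2399] 1.9
[1.0, 0.234, -0.0, -0.755]
[0.669, 0.72, -0.0, -0.722]
  -> [0.45   0.25   0.2399] 3.06
[0.047, 0.578, 0.6, -0.0]
  -> [0.4501 0.337  0.1499] 3.06
```

{"name": "carry_out", "arguments": {
  "targets": [
    [0.2, -0.12, -0.01, -0.09],
    [0.4, -0.25, -0.02, -0.18],
    [0.6, -0.37, -0.02, -0.27],
    [0.8, -0.5, -0.03, -0.36],
    [1, -0.619, -0.031, -0.444],
    [1, -0.619, -0.031, -0.444],
    [1, -0.619, -0.031, -0.444],
    [1, -0.619, -0.031, -0.444]
  ]
}}

```text
clock: 0.9
position: [0.2832, -0.475, 0.2358]
orientation: [-3.141, 0.0, 0.612]
ft_force: [-0.3, 0.2, -0.1]
grip_width: 0.0854
gripper_force: 0.0
```

{"name": "carry_out", "arguments": {
  "targets": [
    [0.2, -0.04, 0, -0.09],
    [0.4, -0.08, -0.02, -0.18],
    [0.6, -0.12, -0.02, -0.27],
    [0.8, -0.16, -0.03, -0.36],
    [1, -0.208, -0.027, -0.4],
    [1, -0.208, -0.027, -0.4],
    [1, -0.208, -0.027, -0.4],
    [1, -0.208, -0.027, -0.4]
  ]
}}

```text
clock: 1.7
position: [0.3877, -0.3637, 0.2398]
orientation: [-3.141, 0.0, 0.925]
ft_force: [-0.1, -0.9, 0.5]
grip_width: 0.0859
gripper_force: 0.0
```

```bash
python3 - <<'E'
from h import *
st(); print(np.round(status.get_state()['joint_positions'],3))
plan((.48,-.05,.24,1.9),(.450,.25,.24,3.06),(.450,.337,.15,3.06))
E
```

```text
{'clock': 1.7, 'position': [0.3877, -0.3637, 0.2398], 'orientation': [-3.1412, 0.0004, 0.9251], 'ft_force': [-0.1016, -0.9464, 0.4597], 'grip_width': 0.0859, 'gripper_force': 0.0}
[ 0.855  0.374 -0.278  1.826  0.123  0.959 -0.122]
[1.0, -0.376, -0.001, -0.608]
[1.0, 0.119, -0.0, -0.574]
[0.088, 0.056, -0.0, -0.059]
  -> [ 0.48 -0.05  0.24] 1.9
[1.0, 0.233, -0.0, -0.755]
[0.669, 0.72, -0.0, -0.722]
  -> [0.45   0.2499 0.24  ] 3.06
[0.047, 0.578, 0.6, -0.0]
  -> [0.45   0.3369 0.15  ] 3.06
```

{"name": "carry_out", "arguments": {
  "targets": [
    [0.2, -0.08, 0, -0.12],
    [0.4, -0.15, 0, -0.25],
    [0.6, -0.23, 0, -0.37],
    [0.8, -0.3, 0, -0.5],
    [1, -0.376, 0, -0.61],
    [1, -0.376, 0, -0.61],
    [1, -0.376, 0, -0.61],
    [1, -0.376, 0, -0.61]
  ]
}}

```text
clock: 2.5
position: [0.433, -0.2101, 0.2399]
orientation: [-3.141, 0.0, 1.404]
ft_force: [-1.1, 0.3, 1.1]
grip_width: 0.0852
gripper_force: 0.0
```

{"name": "carry_out", "arguments": {
  "targets": [
    [0.2, 0.02, 0, -0.12],
    [0.4, 0.05, 0, -0.25],
    [0.6, 0.07, 0, -0.37],
    [0.8, 0.09, 0, -0.5],
    [1, 0.12, 0, -0.61],
    [1, 0.12, 0, -0.63],
    [1, 0.12, 0, -0.63],
    [1, 0.12, 0, -0.63]
  ]
}}

```text
clock: 3.3
position: [0.4755, -0.0652, 0.2398]
orientation: [-3.141, 0.0, 1.898]
ft_force: [0.2, -0.0, 0.2]
grip_width: 0.0855
gripper_force: 0.0
```

{"name": "carry_out", "arguments": {
  "targets": [
    [0.2, 0.06, 0, -0.15],
    [0.4, 0.11, 0, -0.3],
    [0.6, 0.16, 0, -0.45],
    [0.8, 0.21, 0, -0.6],
    [1, 0.26, 0, -0.755],
    [1, 0.26, 0, -0.755],
    [1, 0.26, 0, -0.755],
    [1, 0.26, 0, -0.755]
  ]
}}

```text
clock: 4.1
position: [0.4642, 0.0893, 0.2399]
orientation: [-3.141, 0.0, 2.491]
ft_force: [0.1, 0.0, 0.1]
grip_width: 0.0858
gripper_force: 0.0
```

{"name": "carry_out", "arguments": {
  "targets": [
    [0.13, 0.14, 0, -0.15],
    [0.26, 0.28, 0, -0.3],
    [0.4, 0.43, 0, -0.45],
    [0.53, 0.57, 0, -0.6],
    [0.67, 0.72, 0, -0.72],
    [0.67, 0.72, 0, -0.72],
    [0.67, 0.72, 0, -0.72],
    [0.67, 0.72, 0, -0.72]
  ]
}}

```text
clock: 4.9
position: [0.4495, 0.2361, 0.2398]
orientation: [-3.141, 0.0, 3.056]
ft_force: [-0.1, 0.1, 1.1]
grip_width: 0.0853
gripper_force: 0.0
```

```bash
python3 - <<'E'
from h import *
st(); print(np.round(status.get_state()['joint_positions'],3))
plan((.450,.337,.15,3.06),(.450,.337,.056,3.06))
b=shot('side'); print(rects(b,(0,0,0),(180,255,45),(200,350,290,420),amin=20))
cv2.imwrite('pics/sk.png',cv2.resize(b['image'][300:420,190:350],(800,600),interpolation=cv2.INTER_CUBIC))
E
```

```text
{'clock': 4.9, 'position': [0.4495, 0.2361, 0.2398], 'orientation': [-3.1407, 0.0, 3.0565], 'ft_force': [-0.0629, 0.113, 1.0654], 'grip_width': 0.0853, 'gripper_force': 0.0}
[ 0.097  0.457 -0.929  1.861  0.424  1.036  0.48 ]
[0.054, 0.67, 0.599, -0.005]
  -> [0.4499 0.3369 0.15  ] 3.06
[-0.0, 0.0, 0.626, 0.0]
  -> [0.4499 0.3369 0.0561] 3.06
[(26.84375, ((248.78541564941406, 415.526611328125), (14.831415176391602, 5.772119998931885), 30.5792236328125), array([[240.93282, 414.2387 ],
       [243.86925, 409.26935],
       [256.638  , 416.8145 ],
       [253.70158, 421.78387]], dtype=float32)), (99.0, ((273.38824462890625, 397.72601318359375), (3.1434249877929688, 44.21604919433594), 28.810794830322266), array([[261.3568 , 416.33997],
       [282.66534, 377.59717],
       [285.41968, 379.11206],
       [264.11115, 417.85486]], dtype=float32)), (511.9375, ((254.27894592285156, 378.6356506347656), (26.393136978149414, 25.426862716674805), 83.6598129272461), array([[240.18596, 366.92377],
       [265.4573 , 364.11584],
       [268.37195, 390.34753],
       [243.10059, 393.15546]], dtype=float32)), (409.375, ((229.5072479248047, 369.4409484863281), (11.196120262145996, 40.099578857421875), 32.6805534362793), array([[213.96942, 383.29404],
       [235.62137, 349.54245],
       [245.04507, 355.58786],
       [223.39313, 389.33945]], dtype=float32))]
```

View pics/sk.png

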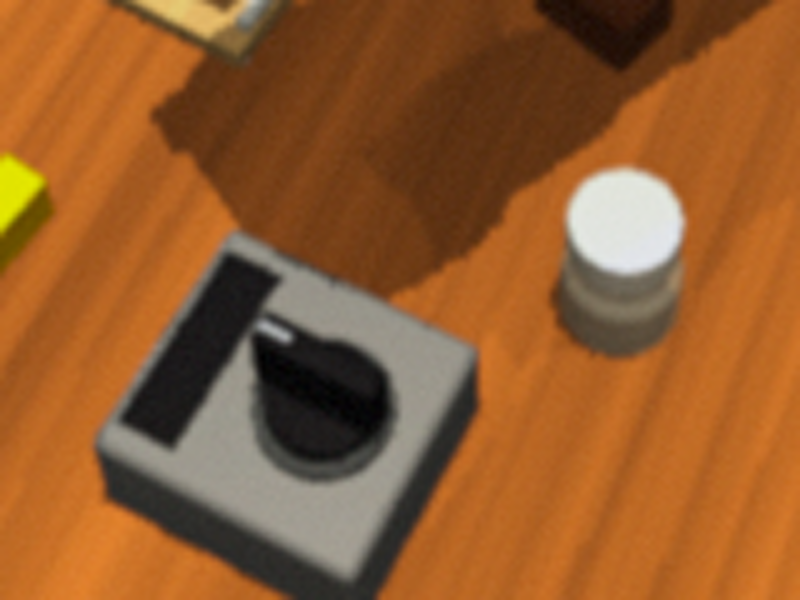

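The crop shows the knob bar from (265,325) to (385,400), with its white mark at the far (+x) end. The jar is clear at (625,260).

```bash
python3 - <<'E'
from h import *
import pickle
a,b=pickle.load(open('v0.pkl','rb'))
t=lambda u,v:((u+.5)/8-.5+100,(v+.5)/8-.5+215)
s=lambda u,v:((u+.5)/5-.5+190,(v+.5)/5-.5+300)
print(tri(a,t(178,280),b,s(325,362)), onz(a,*t(178,280),.085), onz(b,*s(325,362),.085))
print('mark',tri(a,t(180,218),b,s(275,330)))
# box top corners
P=np.array([onz(a,*t(*p),.045)[:2] for p in[(110,88),(385,108),(345,412),(65,392)]]);print(P.round(4),P.mean(0))
print(tri(a,t(110,88),b,s(100,440)),tri(a,t(385,108),b,s(235,235)))
E
```

```text
(array([0.45132186, 0.35188044, 0.08313383]), np.float64(0.001981873400509189)) [0.45207415 0.35148919 0.085     ] [0.44981056 0.35257811 0.085     ]
mark (array([0.46938861, 0.35087586, 0.08861474]), np.float64(0.0021636072654474133))
[[0.5177 0.3916]
 [0.5122 0.3041]
 [0.4163 0.3099]
 [0.4216 0.3975]] [0.46694782 0.35078162]
(array([0.51643203, 0.39029703, 0.04790467]), np.float64(0.0016226221687315257)) (array([0.51186641, 0.30450467, 0.042812  ]), np.float64(0.0014793131930027935))
```

```bash
python3 - <<'E'
from h import *
plan((.451,.352,.15,3.075),(.451,.352,.058,3.075))
E
```

```text
[0.055, 0.77, 0.599, -0.023]
  -> [0.451  0.352  0.1501] 3.075
[-0.0, 0.0, 0.614, -0.0]
  -> [0.451 0.352 0.058] 3.075
```

{"name": "carry_out", "arguments": {
  "targets": [
    [0.01, 0.2, 0.15, 0],
    [0.03, 0.4, 0.3, 0],
    [0.04, 0.6, 0.45, -0.02],
    [0.055, 0.77, 0.6, -0.023],
    [0.055, 0.77, 0.6, -0.023],
    [0.055, 0.77, 0.6, -0.023],
    [0.055, 0.77, 0.6, -0.023],
    [0.055, 0.77, 0.6, -0.023]
  ]
}}

```text
clock: 5.75
position: [0.4509, 0.3524, 0.1508]
orientation: [3.142, 0.001, 3.076]
ft_force: [0.4, -0.5, -0.3]
grip_width: 0.0854
gripper_force: 0.0
```

{"name": "carry_out", "arguments": {
  "targets": [
    [0, 0, 0.1, 0],
    [0, 0, 0.2, 0],
    [0, 0, 0.3, 0],
    [0, 0, 0.4, 0],
    [0, 0, 0.5, 0],
    [0, 0, 0.6, 0],
    [0, 0, 0.614, 0],
    [0, 0, 0.614, 0]
  ]
}}

```text
clock: 6.55
position: [0.4498, 0.3536, 0.0575]
orientation: [-3.141, -0.001, 3.078]
ft_force: [0.8, 0.7, -0.1]
grip_width: 0.0853
gripper_force: 0.0
```

{"name": "carry_out", "arguments": {
  "gripper": -1,
  "squeeze": 40,
  "targets": [
    [0, 0, 0, 0],
    [0, 0, 0, 0],
    [0, 0, 0, 0],
    [0, 0, 0, 0],
    [0, 0, 0, 0],
    [0, 0, 0, 0],
    [0, 0, 0, 0],
    [0, 0, 0, 0]
  ]
}}

```text
clock: 7.35
position: [0.4502, 0.3523, 0.0582]
orientation: [-3.139, 0.0, 3.077]
ft_force: [-3.0, -9.8, 13.6]
grip_width: 0.0111
gripper_force: 40.0
```

```bash
python3 - <<'E'
from h import *
st();s=status.get_state();print(np.round(s['joint_positions'],3),s['ft_torque'])
E
```

```text
{'clock': 7.35, 'position': [0.4502, 0.3523, 0.0582], 'orientation': [-3.1393, 0.0002, 3.0773], 'ft_force': [-2.9653, -9.7651, 13.6246], 'grip_width': 0.0111, 'gripper_force': 39.9542}
[-0.266  0.784 -0.733  1.838  0.716  0.807  0.13 ] [-1.93899451  0.63696001 -0.0374353 ]
```

{"name": "carry_out", "arguments": {
  "targets": [
    [0, 0, -0.01, 0.12],
    [0, 0, -0.01, 0.24],
    [0, 0, -0.01, 0.36],
    [0, 0, -0.01, 0.48],
    [0, 0, -0.01, 0.6],
    [0, 0, -0.01, 0.72],
    [0, 0, -0.01, 0.84],
    [0, 0, -0.01, 0.96]
  ]
}}

```text
clock: 8.15
position: [0.451, 0.3543, 0.0586]
orientation: [3.139, -0.001, 2.32]
ft_force: [9.7, 10.3, -26.2]
grip_width: 0.0112
gripper_force: 40.6
```

{"name": "carry_out", "arguments": {
  "targets": [
    [0, 0, 0, 0.1],
    [0, 0, 0, 0.2],
    [0, 0, 0, 0.3],
    [0, 0, 0, 0.4],
    [0, 0, 0, 0.48],
    [0, 0, 0, 0.54],
    [0, 0, 0, 0.57],
    [0, 0, 0, 0.57]
  ]
}}

```text
clock: 8.95
position: [0.4522, 0.355, 0.0588]
orientation: [3.138, -0.003, 1.875]
ft_force: [20.9, 14.6, -34.9]
grip_width: 0.011
gripper_force: 39.6
```

```bash
python3 - <<'E'
from h import *
st();s=status.get_state();print(np.round(s['joint_positions'],3),s['ft_torque'])
E
```

```text
{'clock': 8.95, 'position': [0.4522, 0.355, 0.0588], 'orientation': [3.1376, -0.0028, 1.8754], 'ft_force': [20.8996, 14.5713, -34.9129], 'grip_width': 0.011, 'gripper_force': 39.5813}
[-0.455  0.711 -0.446  1.845  0.46   0.685 -0.864] [ 3.06009804 -4.4613865   0.19993522]
```

{"name": "carry_out", "arguments": {
  "targets": [
    [0.004, 0.008, 0.006, 0.02],
    [0.004, 0.008, 0.006, 0.04],
    [0.004, 0.008, 0.006, 0.06],
    [0.004, 0.008, 0.006, 0.08],
    [0.004, 0.008, 0.006, 0.08],
    [0.004, 0.008, 0.006, 0.08],
    [0.004, 0.008, 0.006, 0.08],
    [0.004, 0.008, 0.006, 0.08]
  ]
}}

```text
clock: 9.75
position: [0.4524, 0.3553, 0.0586]
orientation: [3.139, -0.002, 1.814]
ft_force: [10.5, 5.5, -12.2]
grip_width: 0.0117
gripper_force: 25.7
```

```bash
python3 - <<'E'
from h import *
st();s=status.get_state();print(s['ft_torque'])
E
```

```text
{'clock': 9.75, 'position': [0.4524, 0.3553, 0.0586], 'orientation': [3.1389, -0.0015, 1.8141], 'ft_force': [10.4543, 5.5045, -12.2269], 'grip_width': 0.0117, 'gripper_force': 25.6572}
[ 1.37256001 -2.21408747  0.59310708]
```

{"name": "carry_out", "arguments": {
  "targets": [
    [0, 0, 0, 0.02],
    [0, 0, 0, 0.04],
    [0, 0, 0, 0.04],
    [0, 0, 0, 0.04],
    [0, 0, 0, 0.04],
    [0, 0, 0, 0.04],
    [0, 0, 0, 0.04],
    [0, 0, 0, 0.04]
  ]
}}

```text
clock: 10.55
position: [0.4525, 0.3553, 0.0586]
orientation: [3.139, -0.002, 1.783]
ft_force: [11.6, 5.3, -12.2]
grip_width: 0.0113
gripper_force: 45.6
```

```bash
python3 - <<'E'
from h import *
st();s=status.get_state();print(s['ft_torque'])
plan((.452,.3545,.2,1.78),(.53,.2,.2,3.03),(jig(0,.1)[0],.1,.2,3.03))
E
```

```text
{'clock': 10.55, 'position': [0.4525, 0.3553, 0.0586], 'orientation': [3.1388, -0.0016, 1.7831], 'ft_force': [11.6349, 5.2885, -12.2242], 'grip_width': 0.0113, 'gripper_force': 45.6442}
[ 1.24968214 -2.28084887  0.97532058]
[-0.004, -0.004, -0.943, 0.004]
  -> [0.452  0.3546 0.2001] 1.78
[-0.701, 0.185, 0.0, -1.0]
[-0.371, -0.216, 0.0, -0.592]
  -> [0.53   0.2    0.2001] 3.03
[-0.329, -0.634, 0.0, 0.0]
  -> [0.5685 0.1    0.2001] 3.03
```

```bash
python3 - <<'E'
from h import *
plan((.4525,.3553,.17,1.783),(.53,.18,.17,1.608),(.5737,.0375,.12,1.608),(.5737,.0375,.018,1.608))
E
```

```text
[0.0, 0.0, -0.743, 0.0]
  -> [0.4525 0.3553 0.1701] 1.783
[-1.0, 0.207, 0.0, 0.178]
[-0.241, 0.086, 0.0, 0.045]
  -> [0.5299 0.1801 0.1701] 1.608
[-0.961, 0.256, 0.334, -0.0]
  -> [0.5737 0.0374 0.12  ] 1.608
[0.0, 0.0, 0.68, -0.0]
  -> [0.5737 0.0374 0.018 ] 1.608
```

{"name": "carry_out", "arguments": {
  "gripper": 1,
  "targets": [
    [0, 0, 0, 0],
    [0, 0, 0, 0],
    [0, 0, 0, 0],
    [0, 0, 0, 0],
    [0, 0, 0, 0],
    [0, 0, 0, 0],
    [0, 0, 0, 0],
    [0, 0, 0, 0]
  ]
}}

```text
clock: 11.35
position: [0.4511, 0.3544, 0.0585]
orientation: [3.142, -0.0, 1.782]
ft_force: [-0.2, 1.0, 0.5]
grip_width: 0.0852
gripper_force: 0.0
```

{"name": "carry_out", "arguments": {
  "targets": [
    [0, 0, -0.2, 0],
    [0, 0, -0.4, 0],
    [0, 0, -0.6, 0],
    [0, 0, -0.743, 0],
    [0, 0, -0.743, 0],
    [0, 0, -0.743, 0],
    [0, 0, -0.743, 0],
    [0, 0, -0.743, 0]
  ]
}}

```text
clock: 12.15
position: [0.4508, 0.3542, 0.1691]
orientation: [-3.14, 0.001, 1.782]
ft_force: [-1.1, -1.0, -0.2]
grip_width: 0.0856
gripper_force: 0.0
```

{"name": "carry_out", "arguments": {
  "gripper": 0.06,
  "targets": [
    [-0.2, 0.04, 0, 0.03],
    [-0.4, 0.08, 0, 0.06],
    [-0.6, 0.12, 0, 0.1],
    [-0.8, 0.16, 0, 0.14],
    [-1, 0.207, 0, 0.178],
    [-1, 0.207, 0, 0.178],
    [-1, 0.207, 0, 0.178],
    [-1, 0.207, 0, 0.178]
  ]
}}

```text
clock: 12.95
position: [0.5123, 0.2152, 0.1697]
orientation: [-3.141, -0.0, 1.644]
ft_force: [-0.6, 0.5, -0.7]
grip_width: 0.0454
gripper_force: 0.0
```

```bash
python3 - <<'E'
from h import *
st()
a=shot('top')
cv2.imwrite('pics/kn2.png',cv2.resize(a['image'][215:275,100:180],(640,480),interpolation=cv2.INTER_CUBIC))
for A,r,bx in rects(a,(0,0,0),(180,255,45),(100,220,160,275),amin=20):
    c,l,w,y=face(a,bx,.085 if A<300 else .045); print(A,np.round(r[0],1),c.round(4),round(l,4),round(w,4),round(y,3))
plan((.5737,.0375,.12,1.608),(.5737,.0375,.018,1.608))
E
```

```text
{'clock': 12.95, 'position': [0.5123, 0.2152, 0.1697], 'orientation': [-3.141, -0.0004, 1.6437], 'ft_force': [-0.6222, 0.516, -0.7205], 'grip_width': 0.0454, 'gripper_force': 0.0}
24.28125 [134.1 260.7] [0.4256 0.3198] 0.0438 0.0063 0.136
25.65625 [124.2 255.2] [0.4384 0.3445] 0.0188 0.0139 0.079
[-1.0, 0.265, 0.274, 0.038]
[-0.21, 0.063, 0.058, 0.008]
  -> [0.5738 0.0376 0.1199] 1.608
[-0.0, -0.0, 0.68, -0.0]
  -> [0.5738 0.0376 0.0179] 1.608
```

{"name": "carry_out", "arguments": {
  "targets": [
    [-0.2, 0.05, 0.05, 0],
    [-0.4, 0.1, 0.1, 0.03],
    [-0.6, 0.16, 0.16, 0.038],
    [-0.8, 0.21, 0.22, 0.038],
    [-1, 0.265, 0.274, 0.045],
    [-1, 0.265, 0.274, 0.045],
    [-1, 0.265, 0.274, 0.045],
    [-1, 0.265, 0.274, 0.045]
  ]
}}

```text
clock: 13.8
position: [0.563, 0.0691, 0.129]
orientation: [3.141, -0.001, 1.609]
ft_force: [-0.3, 1.0, -0.0]
grip_width: 0.0452
gripper_force: 0.0
```

{"name": "carry_out", "arguments": {
  "targets": [
    [-0.1, 0.03, 0.03, 0],
    [-0.21, 0.063, 0.06, 0],
    [-0.21, 0.063, 0.2, 0],
    [-0.21, 0.063, 0.35, 0],
    [-0.21, 0.063, 0.5, 0],
    [-0.21, 0.063, 0.62, 0],
    [-0.21, 0.063, 0.7, 0],
    [-0.21, 0.063, 0.735, 0]
  ]
}}

```text
clock: 14.6
position: [0.5735, 0.0357, 0.0175]
orientation: [-3.14, 0.0, 1.607]
ft_force: [0.8, 0.7, -0.3]
grip_width: 0.0449
gripper_force: 0.0
```

{"name": "carry_out", "arguments": {
  "gripper": -1,
  "squeeze": 40,
  "targets": [
    [-0.21, 0.063, 0, 0],
    [0, 0, 0, 0],
    [0, 0, 0, 0],
    [0, 0, 0, 0],
    [0, 0, 0, 0],
    [0, 0, 0, 0],
    [0, 0, 0, 0],
    [0, 0, 0, 0]
  ]
}}

```text
clock: 15.4
position: [0.574, 0.036, 0.0187]
orientation: [3.141, 0.0, 1.607]
ft_force: [0.2, -1.6, 2.4]
grip_width: 0.0191
gripper_force: 39.2
```

```bash
python3 - <<'E'
from h import *
import pickle
a,b=pickle.load(open('v0.pkl','rb'))
t=lambda u,v:((u+.5)*.7-.5,(v+.5)*.7-.5)
P=np.array([onz(a,*t(*p),.035)[:2] for p in[(538,319),(607,320),(608,388),(541,388)]]);print(P.round(4),P.mean(0))
c=P.mean(0)
plan((.574,.036,.12,1.608),(.52,-.1,.14,1.608),(c[0],c[1],.1,1.608),(c[0],c[1],.022,1.608))
E
```

```text
[[ 0.5328 -0.2779]
 [ 0.5323 -0.4016]
 [ 0.411  -0.3964]
 [ 0.4098 -0.2789]] [ 0.47145514 -0.33871016]
[0.0, -0.0, -0.675, -0.002]
  -> [0.574 0.036 0.12 ] 1.608
[-0.892, -0.394, -0.134, 0.0]
  -> [ 0.52   -0.0999  0.1401] 1.608
[-1.0, -0.242, 0.169, 0.0]
[-0.579, -0.141, 0.098, 0.0]
  -> [ 0.4714 -0.3388  0.1   ] 1.608
[0.0, 0.0, 0.52, 0.0]
  -> [ 0.4714 -0.3388  0.022 ] 1.608
```

{"name": "carry_out", "arguments": {
  "targets": [
    [0, 0, -0.15, 0],
    [0, 0, -0.3, 0],
    [0, 0, -0.45, 0],
    [0, 0, -0.6, 0],
    [0, 0, -0.675, 0],
    [0, 0, -0.675, 0],
    [0, 0, -0.675, 0],
    [0, 0, -0.675, 0]
  ]
}}

```text
clock: 16.2
position: [0.5733, 0.0363, 0.1187]
orientation: [-3.14, 0.0, 1.607]
ft_force: [0.1, -0.8, -0.3]
grip_width: 0.0192
gripper_force: 39.1
```

{"name": "carry_out", "arguments": {
  "targets": [
    [-0.15, -0.07, -0.03, 0],
    [-0.3, -0.14, -0.06, 0],
    [-0.45, -0.2, -0.09, 0],
    [-0.6, -0.27, -0.12, 0],
    [-0.75, -0.33, -0.134, 0],
    [-0.892, -0.394, -0.134, 0],
    [-0.892, -0.394, -0.134, 0],
    [-0.892, -0.394, -0.134, 0]
  ]
}}

```text
clock: 17.0
position: [0.5194, -0.0995, 0.1393]
orientation: [-3.141, -0.0, 1.606]
ft_force: [0.3, 0.7, 0.1]
grip_width: 0.0192
gripper_force: 39.1
```

{"name": "carry_out", "arguments": {
  "targets": [
    [-0.15, -0.04, 0, 0],
    [-0.3, -0.08, 0, 0],
    [-0.45, -0.12, 0, 0],
    [-0.6, -0.16, 0, 0],
    [-0.8, -0.2, 0.05, 0],
    [-1, -0.242, 0.1, 0],
    [-1, -0.242, 0.15, 0],
    [-1, -0.242, 0.169, 0]
  ]
}}

```text
clock: 17.8
position: [0.4888, -0.2498, 0.1135]
orientation: [-3.141, -0.001, 1.607]
ft_force: [1.1, 1.2, 0.3]
grip_width: 0.0188
gripper_force: 39.1
```

{"name": "carry_out", "arguments": {
  "targets": [
    [-0.15, -0.04, 0, 0],
    [-0.3, -0.08, 0, 0],
    [-0.45, -0.11, 0, 0],
    [-0.579, -0.141, 0.05, 0],
    [-0.579, -0.141, 0.1, 0],
    [-0.579, -0.141, 0.1, 0],
    [-0.579, -0.141, 0.1, 0],
    [-0.579, -0.141, 0.1, 0]
  ]
}}

```text
clock: 18.6
position: [0.4716, -0.3371, 0.1]
orientation: [3.141, -0.0, 1.609]
ft_force: [1.0, 0.4, 0.2]
grip_width: 0.0188
gripper_force: 39.1
```

{"name": "carry_out", "arguments": {
  "targets": [
    [0, 0, 0.1, 0],
    [0, 0, 0.2, 0],
    [0, 0, 0.3, 0],
    [0, 0, 0.4, 0],
    [0, 0, 0.48, 0],
    [0, 0, 0.52, 0],
    [0, 0, 0.52, 0],
    [0, 0, 0.52, 0]
  ]
}}

```text
clock: 19.4
position: [0.4706, -0.3386, 0.0207]
orientation: [-3.141, 0.0, 1.607]
ft_force: [-0.6, -2.7, 0.8]
grip_width: 0.0193
gripper_force: 43.8
```

{"name": "carry_out", "arguments": {
  "gripper": 0.4,
  "targets": [
    [0, 0, 0, 0],
    [0, 0, 0, 0],
    [0, 0, 0, 0],
    [0, 0, 0, 0],
    [0, 0, -0.1, 0],
    [0, 0, -0.25, 0],
    [0, 0, -0.4, 0],
    [0, 0, -0.55, 0]
  ]
}}

```text
clock: 20.2
position: [0.4708, -0.3382, 0.1061]
orientation: [3.141, 0.0, 1.607]
ft_force: [0.4, 0.2, -0.1]
grip_width: 0.0602
gripper_force: 0.0
```

```bash
python3 - <<'E'
from h import *
st()
a=shot('top','top1.png');print(np.round(status.get_state()['joint_positions'],3))
for A,r,bx in rects(a,(4,120,100),(13,255,165),(180,158,345,290)):
    c,l,w,y=face(a,bx,.028); print(np.round(r[0],1),c.round(4),round(l,4),round(w,4),round(y,3))
cv2.imwrite('pics/top1c.png',cv2.resize(a['image'],(800,600),interpolation=cv2.INTER_CUBIC))
E
```

```text
{'clock': 20.2, 'position': [0.4708, -0.3382, 0.1061], 'orientation': [3.1411, 0.0003, 1.6071], 'ft_force': [0.4186, 0.1692, -0.0745], 'grip_width': 0.0602, 'gripper_force': 0.0}
[ 0.792  0.629 -0.386  1.808  0.327  0.763  0.271]
[210.6 259.8] [0.4353 0.144 ] 0.0472 0.0319 -0.336
[283.1 258.4] [ 0.4409 -0.0397] 0.0464 0.0418 -0.049
[328.9 258.2] [ 0.4426 -0.1558] 0.0484 0.0364 0.106
[254.1 250.8] [0.4595 0.0344] 0.0464 0.0385 0.157
[306.1 212.2] [ 0.5613 -0.0982] 0.0707 0.0146 -0.111
```

View pics/top1c.png

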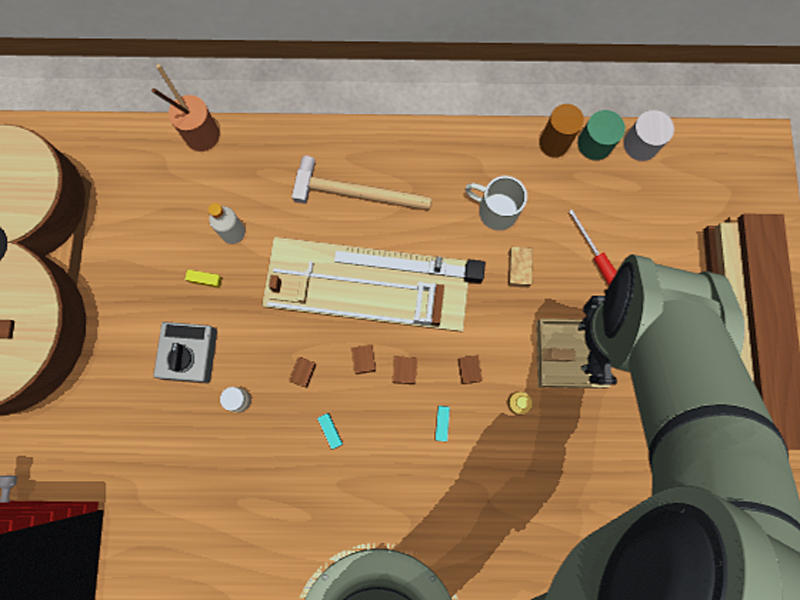

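The offcut is in the tray at (560,353), the knob is back at rest, and the blocks haven't moved. Next is block D, which is 35 mm thick.

```bash
python3 - <<'E'
from h import *
g=jig(0,.057)
plan((.4428,-.156,.1,1.672),(.4428,-.156,.007,1.672),(.4428,-.156,.09,1.672),(g[0],g[1],.08,1.458),(g[0],g[1],.0195,1.458))
E
```

```text
[1.0, -0.124, 0.051, -0.067]
[0.227, -0.016, 0.012, -0.016]
  -> [ 0.4428 -0.1561  0.1   ] 1.672
[0.0, 0.0, 0.62, 0.0]
  -> [ 0.4428 -0.1561  0.007 ] 1.672
[0.0, 0.0, -0.553, 0.0]
  -> [ 0.4428 -0.1561  0.09  ] 1.672
[0.724, 0.884, 0.066, 0.273]
  -> [ 0.5637 -0.0346  0.0801] 1.458
[0.0, -0.0, 0.404, -0.0]
  -> [ 0.5637 -0.0346  0.0195] 1.458
```

{"name": "carry_out", "arguments": {
  "gripper": 0.65,
  "targets": [
    [0.15, -0.02, 0, -0.02],
    [0.3, -0.04, 0.02, -0.04],
    [0.5, -0.06, 0.05, -0.067],
    [0.7, -0.08, 0.05, -0.083],
    [0.85, -0.1, 0.051, -0.083],
    [1, -0.124, 0.051, -0.083],
    [1, -0.124, 0.051, -0.083],
    [1, -0.124, 0.051, -0.083]
  ]
}}

```text
clock: 21.05
position: [0.4471, -0.1891, 0.0972]
orientation: [3.141, 0.001, 1.673]
ft_force: [-0.3, -1.1, -0.1]
grip_width: 0.0705
gripper_force: 0.0
```

{"name": "carry_out", "arguments": {
  "targets": [
    [0.12, -0.01, 0, 0],
    [0.227, -0.016, 0.01, 0],
    [0.227, -0.016, 0.15, 0],
    [0.227, -0.016, 0.3, 0],
    [0.227, -0.016, 0.42, 0],
    [0.227, -0.016, 0.54, 0],
    [0.227, -0.016, 0.62, 0],
    [0.227, -0.016, 0.632, 0]
  ]
}}

```text
clock: 21.85
position: [0.4406, -0.1558, 0.0008]
orientation: [-3.14, -0.0, 1.672]
ft_force: [-0.1, 1.0, 0.3]
grip_width: 0.0707
gripper_force: 0.0
```

{"name": "carry_out", "arguments": {
  "gripper": -1,
  "squeeze": 50,
  "targets": [
    [0, 0, 0, 0],
    [0, 0, 0, 0],
    [0, 0, 0, 0],
    [0, 0, 0, 0],
    [0, 0, 0, 0],
    [0, 0, 0, 0],
    [0, 0, 0, 0],
    [0, 0, 0, 0]
  ]
}}

```text
clock: 22.65
position: [0.4414, -0.1557, 0.0026]
orientation: [3.14, 0.001, 1.672]
ft_force: [-0.7, -0.9, 8.6]
grip_width: 0.0455
gripper_force: 51.7
```

{"name": "carry_out", "arguments": {
  "targets": [
    [0, 0, -0.1, 0],
    [0, 0, -0.2, 0],
    [0, 0, -0.3, 0],
    [0, 0, -0.4, 0],
    [0, 0, -0.5, 0],
    [0, 0, -0.553, 0],
    [0, 0, -0.553, 0],
    [0, 0, -0.553, 0]
  ]
}}

```text
clock: 23.45
position: [0.4409, -0.1555, 0.0845]
orientation: [3.141, 0.0, 1.672]
ft_force: [0.0, 0.5, -1.0]
grip_width: 0.0452
gripper_force: 51.1
```

{"name": "carry_out", "arguments": {
  "targets": [
    [0.12, 0.14, 0, 0.05],
    [0.24, 0.28, 0, 0.1],
    [0.36, 0.44, 0, 0.15],
    [0.48, 0.6, 0, 0.2],
    [0.6, 0.75, 0, 0.25],
    [0.724, 0.884, 0.03, 0.273],
    [0.724, 0.884, 0.066, 0.273],
    [0.724, 0.884, 0.066, 0.273]
  ]
}}

```text
clock: 24.25
position: [0.5609, -0.0336, 0.0731]
orientation: [-3.139, 0.0, 1.459]
ft_force: [-0.4, -1.9, -0.5]
grip_width: 0.0452
gripper_force: 51.2
```

```bash
python3 - <<'E'
from h import *
st(); g=jig(0,.057); plan((g[0],g[1],.0195,1.458))
E
```

```text
{'clock': 24.25, 'position': [0.5609, -0.0336, 0.0731], 'orientation': [-3.1392, 0.0004, 1.4592], 'ft_force': [-0.3926, -1.8726, -0.5228], 'grip_width': 0.0452, 'gripper_force': 51.2141}
[-0.005, 0.019, 0.358, 0.002]
  -> [ 0.5637 -0.0346  0.0194] 1.458
```

{"name": "carry_out", "arguments": {
  "targets": [
    [-0.005, 0.019, 0.08, 0],
    [-0.005, 0.019, 0.16, 0],
    [-0.005, 0.019, 0.24, 0],
    [-0.005, 0.019, 0.3, 0],
    [-0.005, 0.019, 0.34, 0],
    [-0.005, 0.019, 0.361, 0],
    [-0.005, 0.019, 0.361, 0],
    [-0.005, 0.019, 0.361, 0]
  ]
}}

```text
clock: 25.05
position: [0.5648, -0.035, 0.0208]
orientation: [3.141, -0.0, 1.458]
ft_force: [-0.6, 0.1, -1.3]
grip_width: 0.0451
gripper_force: 51.2
```

{"name": "carry_out", "arguments": {
  "gripper": 0.4,
  "targets": [
    [0, 0, 0, 0],
    [0, 0, 0, 0],
    [0, 0, 0, 0],
    [0, 0, 0, 0],
    [0, 0, 0, 0],
    [0, 0, -0.1, 0],
    [0, 0, -0.3, 0],
    [0, 0, -0.5, 0]
  ]
}}

```text
clock: 25.85
position: [0.5643, -0.0348, 0.0972]
orientation: [-3.141, -0.0, 1.458]
ft_force: [-0.8, 0.1, 0.3]
grip_width: 0.0599
gripper_force: 0.0
```

```bash
python3 - <<'E'
from h import *
st()
a=shot('top')
for A,r,bx in rects(a,(4,120,90),(13,255,165),(180,158,345,290)):
    c,l,w,y=face(a,bx,.028); print(np.round(r[0],1),c.round(4),round(l,4),round(w,4),round(y,3))
g=jig(0,.103)
plan((.4409,-.0397,.1,1.522),(.4409,-.0397,.009,1.522),(.4409,-.0397,.08,1.522),(g[0],g[1],.08,1.458),(g[0],g[1],.0215,1.458),start=(.5637,-.0346,.095,1.458))
E
```

```text
{'clock': 25.85, 'position': [0.5643, -0.0348, 0.0972], 'orientation': [-3.141, -0.0001, 1.4581], 'ft_force': [-0.7764, 0.0562, 0.2803], 'grip_width': 0.0599, 'gripper_force': 0.0}
[210.7 259.9] [0.4352 0.1438] 0.0472 0.0323 -0.339
[278.4 254.8] [ 0.4499 -0.0275] 0.0286 0.0165 0.01
[254.1 250.8] [0.4594 0.0345] 0.0466 0.0387 0.157
[-0.126, -0.81, -0.033, -0.081]
  -> [ 0.4408 -0.0397  0.1   ] 1.522
[0.0, 0.0, 0.606, -0.0]
  -> [ 0.4408 -0.0397  0.0091] 1.522
[0.0, 0.0, -0.473, -0.0]
  -> [ 0.4408 -0.0397  0.08  ] 1.522
[0.381, 0.835, -0.0, 0.081]
  -> [0.5688 0.0112 0.08  ] 1.458
[-0.0, 0.0, 0.39, -0.0]
  -> [0.5688 0.0112 0.0215] 1.458
```

{"name": "carry_out", "arguments": {
  "gripper": 0.65,
  "targets": [
    [-0.02, -0.13, -0.03, 0],
    [-0.04, -0.27, -0.033, -0.02],
    [-0.06, -0.4, -0.033, -0.04],
    [-0.09, -0.54, -0.033, -0.06],
    [-0.11, -0.68, -0.033, -0.081],
    [-0.126, -0.81, -0.033, -0.081],
    [-0.126, -0.81, -0.033, -0.081],
    [-0.126, -0.81, -0.033, -0.081]
  ]
}}

```text
clock: 26.7
position: [0.4424, -0.0401, 0.1013]
orientation: [3.14, 0.0, 1.521]
ft_force: [0.4, 0.8, -0.4]
grip_width: 0.0704
gripper_force: 0.0
```

```bash
python3 - <<'E'
from h import *
st();a=shot('top')
for A,r,bx in rects(a,(4,100,40),(13,255,165),(260,240,310,290)):
    c,l,w,y=face(a,bx,.028); print(np.round(r[0],1),c.round(4),round(l,4),round(w,4),round(y,3))
b=shot('side')
cv2.imwrite('pics/s2.png',cv2.resize(b['image'][170:320,180:380],(800,600),interpolation=cv2.INTER_CUBIC))
plan((.4409,-.0397,.1,1.522),(.4409,-.0397,.009,1.522))
E
```

```text
{'clock': 26.7, 'position': [0.4424, -0.0401, 0.1013], 'orientation': [3.1402, 0.0002, 1.5213], 'ft_force': [0.4411, 0.8197, -0.3697], 'grip_width': 0.0704, 'gripper_force': 0.0}
[0.001, -0.012, 0.006, -0.001]
  -> [ 0.4409 -0.0398  0.1001] 1.522
[0.0, -0.0, 0.607, 0.0]
  -> [ 0.4409 -0.0398  0.009 ] 1.522
```

View pics/s2.png

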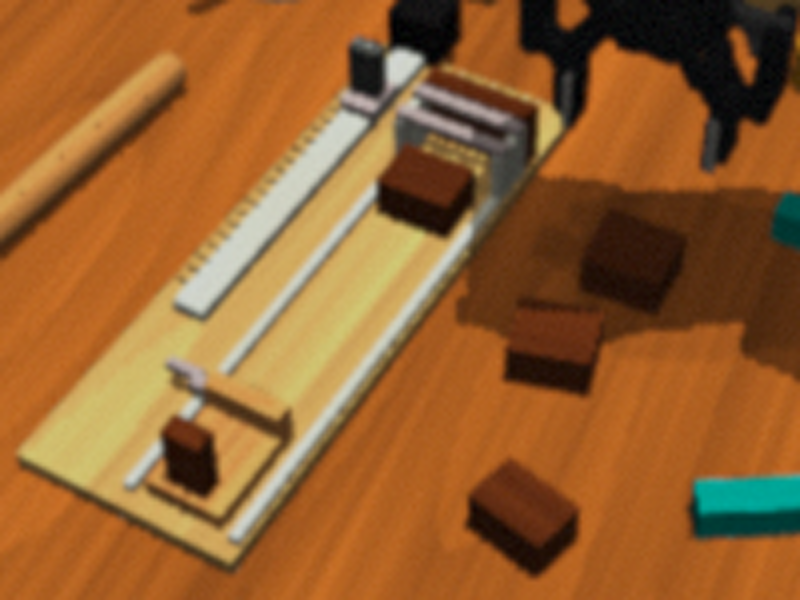

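Block D stands in the trough at (425,190), and block C at (633,260) hasn't moved. I'll grip C now.

{"name": "carry_out", "arguments": {
  "targets": [
    [0, -0.008, 0.1, 0],
    [0, -0.008, 0.2, 0],
    [0, -0.008, 0.3, 0],
    [0, -0.008, 0.4, 0],
    [0, -0.008, 0.5, 0],
    [0, -0.008, 0.58, 0],
    [0, -0.008, 0.613, 0],
    [0, -0.008, 0.613, 0]
  ]
}}

```text
clock: 27.6
position: [0.4405, -0.0399, 0.0081]
orientation: [-3.141, 0.0, 1.522]
ft_force: [-1.1, 0.3, 0.2]
grip_width: 0.0701
gripper_force: 0.0
```

{"name": "carry_out", "arguments": {
  "gripper": -1,
  "targets": [
    [0, 0, 0, 0],
    [0, 0, 0, 0],
    [0, 0, 0, 0],
    [0, 0, 0, 0],
    [0, 0, 0, 0],
    [0, 0, 0, 0],
    [0, 0, 0, 0],
    [0, 0, 0, 0]
  ]
}}

```text
clock: 28.4
position: [0.4409, -0.0401, 0.0093]
orientation: [3.141, 0.0, 1.521]
ft_force: [-1.9, 1.1, 9.1]
grip_width: 0.0447
gripper_force: 50.4
```

```bash
python3 - <<'E'
from h import *
st();a=shot('top')
for A,r,bx in rects(a,(4,120,60),(13,255,165),(180,158,345,290)):
    c,l,w,y=face(a,bx,.04); d=c-STOP; print(np.round(r[0],1),c.round(4),round(l,4),round(w,4),round(y,3),'jig',(d@EX).round(4),(d@EY).round(4))
z=status.get_state()['position'][2]
g=jig(0,.103)
plan((.4409,-.0397,.08,1.522),(g[0],g[1],.08,1.458),(g[0],g[1],z+.013,1.458))
E
```

```text
{'clock': 28.4, 'position': [0.4409, -0.0401, 0.0093], 'orientation': [3.1406, 0.0, 1.5213], 'ft_force': [-1.9289, 1.0926, 9.0519], 'grip_width': 0.0447, 'gripper_force': 50.3627}
[211.  259.9] [0.434  0.1414] 0.0472 0.0333 -0.344 jig -0.1486 0.2172
[282. 208.] [ 0.5689 -0.0357] 0.0347 0.0319 -0.033 jig 0.0053 0.0565
[0.002, -0.0, -0.471, -0.001]
  -> [ 0.4409 -0.0397  0.08  ] 1.522
[0.38, 0.835, -0.0, 0.081]
  -> [0.5688 0.0111 0.08  ] 1.458
[0.0, -0.0, 0.384, 0.0]
  -> [0.5688 0.0111 0.0224] 1.458
```

{"name": "carry_out", "arguments": {
  "targets": [
    [0, 0, -0.1, 0],
    [0, 0, -0.2, 0],
    [0, 0, -0.3, 0],
    [0, 0, -0.4, 0],
    [0, 0, -0.471, 0],
    [0, 0, -0.471, 0],
    [0, 0, -0.471, 0],
    [0, 0, -0.471, 0]
  ]
}}

```text
clock: 29.25
position: [0.4403, -0.04, 0.0787]
orientation: [-3.141, -0.0, 1.521]
ft_force: [0.5, 0.2, -0.8]
grip_width: 0.0447
gripper_force: 51.8
```

{"name": "carry_out", "arguments": {
  "targets": [
    [0.06, 0.14, 0, 0.02],
    [0.12, 0.28, 0, 0.04],
    [0.19, 0.42, 0, 0.06],
    [0.26, 0.56, 0, 0.081],
    [0.32, 0.7, 0, 0.081],
    [0.38, 0.835, 0, 0.081],
    [0.38, 0.835, 0, 0.081],
    [0.38, 0.835, 0, 0.081]
  ]
}}

```text
clock: 30.05
position: [0.5678, 0.0109, 0.0782]
orientation: [-3.14, 0.0, 1.458]
ft_force: [0.7, 0.3, -0.8]
grip_width: 0.0449
gripper_force: 51.9
```

{"name": "carry_out", "arguments": {
  "targets": [
    [0, 0, 0.08, 0],
    [0, 0, 0.16, 0],
    [0, 0, 0.24, 0],
    [0, 0, 0.32, 0],
    [0, 0, 0.36, 0],
    [0, 0, 0.384, 0],
    [0, 0, 0.384, 0],
    [0, 0, 0.384, 0]
  ]
}}

```text
clock: 30.85
position: [0.5687, 0.0108, 0.0217]
orientation: [3.141, -0.0, 1.458]
ft_force: [0.9, 0.3, 0.8]
grip_width: 0.0448
gripper_force: 51.9
```

```bash
python3 - <<'E'
from h import *
st()
E
```

```text
{'clock': 30.85, 'position': [0.5687, 0.0108, 0.0217], 'orientation': [3.1412, -0.0001, 1.4577], 'ft_force': [0.8874, 0.2927, 0.762], 'grip_width': 0.0448, 'gripper_force': 51.8932}
```

{"name": "carry_out", "arguments": {
  "gripper": 0.4,
  "targets": [
    [0, 0, 0, 0],
    [0, 0, 0, 0],
    [0, 0, 0, 0],
    [0, 0, 0, 0],
    [0, 0, 0, 0],
    [0, 0, -0.15, 0],
    [0, 0, -0.35, 0],
    [0, 0, -0.5, 0]
  ]
}}

```text
clock: 31.65
position: [0.5686, 0.0108, 0.098]
orientation: [3.141, -0.0, 1.458]
ft_force: [0.6, -0.3, -0.0]
grip_width: 0.0598
gripper_force: 0.0
```

```bash
python3 - <<'E'
from h import *
st();a=shot('top')
for A,r,bx in rects(a,(4,120,60),(13,255,165),(180,158,345,290)):
    z=.028 if r[0][1]>230 else .04
    c,l,w,y=face(a,bx,z); d=c-STOP; print(np.round(r[0],1),c.round(4),round(l,4),round(w,4),round(y,3),'jig',(d@EX).round(4),(d@EY).round(4))
g=jig(0,.15)
plan((.4595,.0345,.1,1.728),(.4595,.0345,.0085,1.728),(.4595,.0345,.08,1.728),(g[0],g[1],.08,1.458),(g[0],g[1],.0215,1.458))
E
```

```text
{'clock': 31.65, 'position': [0.5686, 0.0108, 0.098], 'orientation': [3.1411, -0.0002, 1.4579], 'ft_force': [0.5608, -0.3281, -0.0149], 'grip_width': 0.0598, 'gripper_force': 0.0}
[211. 260.] [0.435  0.1431] 0.0471 0.0335 -0.337 jig -0.1478 0.219
[252.1 249.5] [0.4625 0.0394] 0.0394 0.0307 0.126 jig -0.1088 0.1191
[0.073, -0.75, 0.007, -0.344]
  -> [0.4595 0.0345 0.1   ] 1.728
[0.0, -0.0, 0.61, -0.0]
  -> [0.4595 0.0345 0.0085] 1.728
[0.0, -0.0, -0.477, -0.0]
  -> [0.4595 0.0345 0.0801] 1.728
[0.034, 0.779, 0.0, 0.344]
  -> [0.5741 0.0578 0.0801] 1.458
[0.0, -0.0, 0.39, -0.0]
  -> [0.5741 0.0578 0.0216] 1.458
```

{"name": "carry_out", "arguments": {
  "gripper": 0.65,
  "targets": [
    [0.01, -0.13, 0, -0.06],
    [0.03, -0.27, 0, -0.12],
    [0.04, -0.4, 0, -0.18],
    [0.05, -0.54, 0, -0.24],
    [0.06, -0.68, 0, -0.3],
    [0.073, -0.75, 0, -0.344],
    [0.073, -0.75, 0, -0.344],
    [0.073, -0.75, 0, -0.344]
  ]
}}

```text
clock: 32.5
position: [0.4589, 0.0343, 0.0967]
orientation: [3.141, -0.0, 1.727]
ft_force: [-0.2, -0.4, 0.8]
grip_width: 0.0704
gripper_force: 0.0
```

```bash
python3 - <<'E'
from h import *
st();b=shot('side')
cv2.imwrite('pics/s3.png',cv2.resize(b['image'][170:320,180:380],(800,600),interpolation=cv2.INTER_CUBIC))
plan((.4595,.0345,.1,1.728),(.4595,.0345,.0085,1.728))
E
```

```text
{'clock': 32.5, 'position': [0.4589, 0.0343, 0.0967], 'orientation': [3.1407, -0.0001, 1.7268], 'ft_force': [-0.1808, -0.4417, 0.7898], 'grip_width': 0.0704, 'gripper_force': 0.0}
[0.001, 0.004, -0.022, -0.002]
  -> [0.4595 0.0345 0.1   ] 1.728
[0.0, -0.0, 0.61, 0.0]
  -> [0.4595 0.0345 0.0085] 1.728
```

View pics/s3.png

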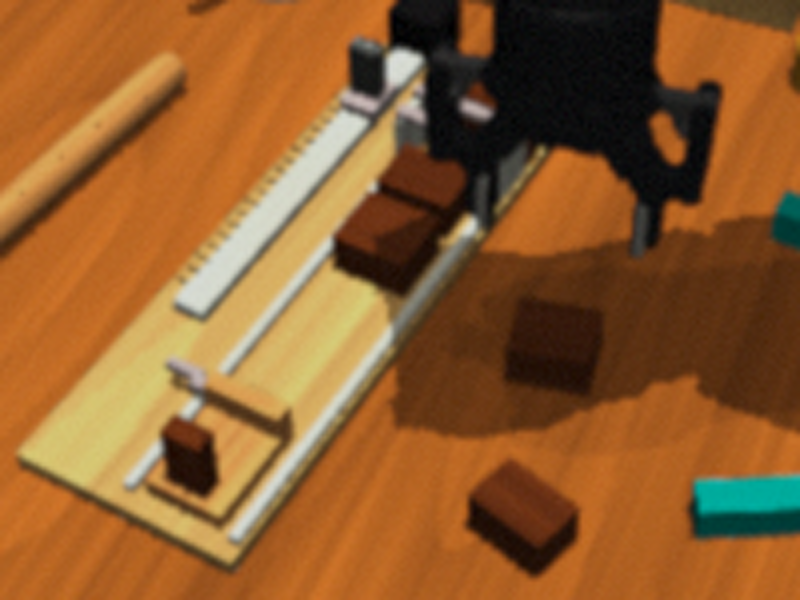

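B is unmoved at (555,345) and C stands at (385,240). I'll check C's sideways fit numerically.

```bash
python3 - <<'E'
from h import *
import pickle
a,b=pickle.load(open('v0.pkl','rb'))
S=lambda u,v:((u+.5)/4-.5+180,(v+.5)/4-.5+170)
for n,p,z in [('C front top l',(335,241),.04),('C front top r',(407,264),.04),('C bot r',(400,291),.012),('C bot l',(340,265),.012),('railL inner?',(130,487),.017),('railR',(235,540),.017),('C back top r',(440,222),.04)]:
  d=onz(b,*S(*p),z)[:2]-STOP; print(n,(d@EX).round(4),(d@EY).round(4))
E
```

```text
C front top l 0.0184 0.1229
C front top r -0.0246 0.1183
C bot r -0.0181 0.1157
C bot l 0.0211 0.1154
railL inner? 0.0311 0.2997
railR -0.0325 0.2998
C back top r -0.0246 0.0821
```

{"name": "carry_out", "arguments": {
  "targets": [
    [0, 0, 0.1, 0],
    [0, 0, 0.2, 0],
    [0, 0, 0.3, 0],
    [0, 0, 0.4, 0],
    [0, 0, 0.5, 0],
    [0, 0, 0.56, 0],
    [0, 0, 0.59, 0],
    [0, 0, 0.59, 0]
  ]
}}

```text
clock: 33.35
position: [0.458, 0.0343, 0.0078]
orientation: [-3.141, 0.0, 1.728]
ft_force: [0.1, -0.2, 1.3]
grip_width: 0.0703
gripper_force: 0.0
```

{"name": "carry_out", "arguments": {
  "gripper": -1,
  "targets": [
    [0, 0, 0, 0],
    [0, 0, 0, 0],
    [0, 0, 0, 0],
    [0, 0, 0, 0],
    [0, 0, 0, 0],
    [0, 0, 0, 0],
    [0, 0, 0, 0],
    [0, 0, 0, 0]
  ]
}}

```text
clock: 34.15
position: [0.4583, 0.0343, 0.0089]
orientation: [3.14, 0.0, 1.728]
ft_force: [-1.3, 0.1, 7.8]
grip_width: 0.0451
gripper_force: 50.5
```

{"name": "carry_out", "arguments": {
  "targets": [
    [0, 0, -0.1, 0],
    [0, 0, -0.2, 0],
    [0, 0, -0.3, 0],
    [0, 0, -0.4, 0],
    [0, 0, -0.475, 0],
    [0, 0, -0.475, 0],
    [0, 0, -0.475, 0],
    [0, 0, -0.475, 0]
  ]
}}

```text
clock: 34.95
position: [0.4576, 0.0343, 0.0788]
orientation: [-3.141, -0.0, 1.728]
ft_force: [-0.2, -1.0, -0.0]
grip_width: 0.0452
gripper_force: 51.6
```

```bash
python3 - <<'E'
from h import *
st(); g=jig(0,.15); plan((g[0],g[1],.08,1.458))
E
```

```text
{'clock': 34.95, 'position': [0.4576, 0.0343, 0.0788], 'orientation': [-3.1409, -0.0001, 1.728], 'ft_force': [-0.2011, -1.0317, -0.0221], 'grip_width': 0.0452, 'gripper_force': 51.6298}
[0.034, 0.792, -0.008, 0.344]
  -> [0.5742 0.0579 0.08  ] 1.458
```

{"name": "carry_out", "arguments": {
  "targets": [
    [0, 0.14, 0, 0.05],
    [0.01, 0.28, 0, 0.1],
    [0.02, 0.42, 0, 0.16],
    [0.03, 0.56, 0, 0.22],
    [0.034, 0.7, 0, 0.29],
    [0.034, 0.792, 0, 0.344],
    [0.034, 0.792, 0, 0.344],
    [0.034, 0.792, 0, 0.344]
  ]
}}

```text
clock: 35.75
position: [0.5735, 0.0579, 0.0785]
orientation: [-3.14, 0.0, 1.459]
ft_force: [-0.4, 0.4, 0.2]
grip_width: 0.0448
gripper_force: 51.6
```

{"name": "carry_out", "arguments": {
  "targets": [
    [0, 0, 0.08, 0],
    [0, 0, 0.16, 0],
    [0, 0, 0.24, 0],
    [0, 0, 0.32, 0],
    [0, 0, 0.36, 0],
    [0, 0, 0.38, 0],
    [0, 0, 0.38, 0],
    [0, 0, 0.38, 0]
  ]
}}

```text
clock: 36.55
position: [0.5747, 0.058, 0.0226]
orientation: [3.141, -0.0, 1.458]
ft_force: [-0.7, -0.3, -0.5]
grip_width: 0.0455
gripper_force: 51.6
```

{"name": "carry_out", "arguments": {
  "gripper": 0.4,
  "targets": [
    [0, 0, 0, 0],
    [0, 0, 0, 0],
    [0, 0, 0, 0],
    [0, 0, 0, 0],
    [0, 0, 0, 0],
    [0, 0, -0.15, 0],
    [0, 0, -0.35, 0],
    [0, 0, -0.5, 0]
  ]
}}

```text
clock: 37.35
position: [0.5746, 0.058, 0.0987]
orientation: [3.141, -0.0, 1.458]
ft_force: [-0.8, -0.3, -0.1]
grip_width: 0.0598
gripper_force: 0.0
```

```bash
python3 - <<'E'
from h import *
st();a=shot('top')
for A,r,bx in rects(a,(4,120,60),(13,255,165),(180,158,345,290)):
    z=.028 if r[0][1]>230 else .04
    c,l,w,y=face(a,bx,z); d=c-STOP; print(np.round(r[0],1),c.round(4),round(l,4),round(w,4),round(y,3),'jig',(d@EX).round(4),(d@EY).round(4))
plan((.4352,.1439,.1,1.231),(.4352,.1439,.0085,1.231))
E
```

```text
{'clock': 37.35, 'position': [0.5746, 0.058, 0.0987], 'orientation': [3.1412, -0.0002, 1.4578], 'ft_force': [-0.8489, -0.2767, -0.0765], 'grip_width': 0.0598, 'gripper_force': 0.0}
[0.462, -0.998, 0.013, 0.289]
  -> [0.4351 0.144  0.0999] 1.231
[-0.0, 0.0, 0.61, -0.0]
  -> [0.4351 0.144  0.0084] 1.231
```

```bash
python3 - <<'E'
from h import *
import pickle
a0,b0=pickle.load(open('v0.pkl','rb'))
b=shot('side');a=shot('top')
for d,w in((b0,'b0'),(b,'b')):
  for A,r,bx in rects(d,(0,100,10),(10,255,110),(270,240,360,330),amin=100): print(w,round(A),np.round(r[0],1),np.round(r[1],1),round(r[2]))
h=lambda d,u,v:cv2.cvtColor(d['image'],cv2.COLOR_BGR2HSV)[v,u]
print(h(b0,308,296),h(a0,210,260),h(a,210,260),np.abs(a['image'][245:275,195:225].astype(int)-a0['image'][245:275,195:225]).mean(),np.abs(b['image'][283:315,295:327].astype(int)-b0['image'][283:315,295:327]).mean())
E
```

```text
b0 357 [310.  298.5] [25.7 20. ] 42
b0 351 [318.2 256. ] [21.  19.9] 11
b 252 [309.4 299. ] [25.5 18.2] 33
[ 10 214  93] [ 11 156 131] [51 39 92] 20.67962962962963 11.809244791666666
```

{"name": "carry_out", "arguments": {
  "gripper": 0.65,
  "targets": [
    [0.07, -0.15, 0, 0.05],
    [0.14, -0.3, 0, 0.1],
    [0.21, -0.45, 0, 0.15],
    [0.28, -0.6, 0, 0.2],
    [0.35, -0.75, 0, 0.25],
    [0.42, -0.9, 0, 0.289],
    [0.462, -0.998, 0, 0.289],
    [0.462, -0.998, 0, 0.289]
  ]
}}

```text
clock: 38.3
position: [0.4316, 0.1446, 0.0968]
orientation: [-3.14, 0.001, 1.233]
ft_force: [0.8, 0.2, 0.3]
grip_width: 0.0705
gripper_force: 0.0
```

```bash
python3 - <<'E'
from h import *
st();b=shot('side')
cv2.imwrite('pics/s4.png',cv2.resize(b['image'][170:320,180:380],(800,600),interpolation=cv2.INTER_CUBIC))
plan((.4352,.1439,.0085,1.231))
E
```

```text
{'clock': 38.3, 'position': [0.4316, 0.1446, 0.0968], 'orientation': [-3.1401, 0.0009, 1.2333], 'ft_force': [0.824, 0.1686, 0.2737], 'grip_width': 0.0705, 'gripper_force': 0.0}
[0.005, 0.015, 0.589, 0.002]
  -> [0.4352 0.1439 0.0085] 1.231
```

View pics/s4.png

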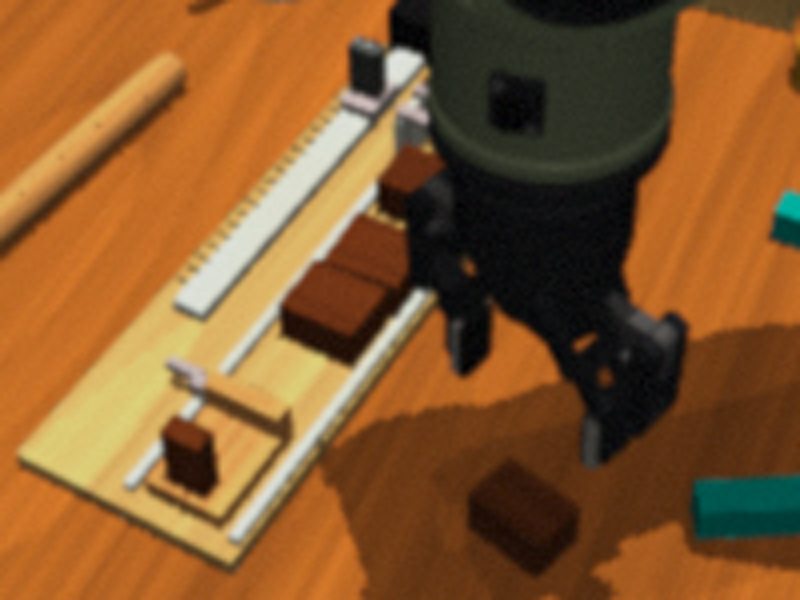

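Three blocks now stand in the trough, and A is unmoved at (523,515). I'll grip A.

{"name": "carry_out", "arguments": {
  "targets": [
    [0.003, 0.012, 0.1, 0],
    [0.003, 0.012, 0.2, 0],
    [0.003, 0.012, 0.3, 0],
    [0.003, 0.012, 0.4, 0],
    [0.003, 0.012, 0.5, 0],
    [0.003, 0.012, 0.56, 0],
    [0.003, 0.012, 0.59, 0],
    [0.003, 0.012, 0.59, 0]
  ]
}}

```text
clock: 39.15
position: [0.4353, 0.1433, 0.0084]
orientation: [-3.141, 0.001, 1.231]
ft_force: [0.1, 0.8, -0.7]
grip_width: 0.0702
gripper_force: 0.0
```

{"name": "carry_out", "arguments": {
  "gripper": -1,
  "targets": [
    [0, 0, 0, 0],
    [0, 0, 0, 0],
    [0, 0, 0, 0],
    [0, 0, 0, 0],
    [0, 0, 0, 0],
    [0, 0, 0, 0],
    [0, 0, 0, 0],
    [0, 0, 0, 0]
  ]
}}

```text
clock: 39.95
position: [0.4357, 0.1435, 0.0096]
orientation: [3.141, -0.001, 1.231]
ft_force: [-1.8, -1.1, 8.9]
grip_width: 0.0449
gripper_force: 50.4
```

{"name": "carry_out", "arguments": {
  "targets": [
    [0, 0, -0.1, 0],
    [0, 0, -0.2, 0],
    [0, 0, -0.3, 0],
    [0, 0, -0.4, 0],
    [0, 0, -0.475, 0],
    [0, 0, -0.475, 0],
    [0, 0, -0.475, 0],
    [0, 0, -0.475, 0]
  ]
}}

```text
clock: 40.75
position: [0.4351, 0.1434, 0.0796]
orientation: [-3.141, 0.0, 1.231]
ft_force: [0.4, -0.8, -0.3]
grip_width: 0.0452
gripper_force: 51.7
```

```bash
python3 - <<'E'
from h import *
st(); g=jig(0,.193); plan((g[0],g[1],.08,1.458),(g[0],g[1],.022,1.458))
E
```

```text
{'clock': 40.75, 'position': [0.4351, 0.1434, 0.0796], 'orientation': [-3.1411, 0.0005, 1.2308], 'ft_force': [0.4066, -0.7566, -0.2608], 'grip_width': 0.0452, 'gripper_force': 51.7416}
[0.051, 0.999, -0.003, -0.289]
  -> [0.5789 0.1006 0.08  ] 1.458
[-0.0, 0.0, 0.387, -0.0]
  -> [0.5789 0.1006 0.022 ] 1.458
```

{"name": "carry_out", "arguments": {
  "targets": [
    [0.01, 0.15, 0, -0.05],
    [0.02, 0.3, 0, -0.1],
    [0.03, 0.45, 0, -0.15],
    [0.04, 0.6, 0, -0.2],
    [0.05, 0.75, 0, -0.25],
    [0.051, 0.9, 0, -0.289],
    [0.051, 0.999, 0, -0.289],
    [0.051, 0.999, 0, -0.289]
  ]
}}

```text
clock: 41.55
position: [0.5802, 0.0997, 0.079]
orientation: [-3.141, 0.0, 1.456]
ft_force: [-0.4, -0.0, -1.3]
grip_width: 0.0448
gripper_force: 51.8
```

{"name": "carry_out", "arguments": {
  "targets": [
    [0, 0, 0.08, 0],
    [0, 0, 0.16, 0],
    [0, 0, 0.24, 0],
    [0, 0, 0.32, 0],
    [0, 0, 0.36, 0],
    [0, 0, 0.382, 0],
    [0, 0, 0.382, 0],
    [0, 0, 0.382, 0]
  ]
}}

```text
clock: 42.35
position: [0.5784, 0.101, 0.0219]
orientation: [-3.14, 0.0, 1.459]
ft_force: [0.2, -0.2, 0.2]
grip_width: 0.0451
gripper_force: 86.2
```

{"name": "carry_out", "arguments": {
  "gripper": 0.4,
  "targets": [
    [0, 0, 0, 0],
    [0, 0, 0, 0],
    [0, 0, 0, 0],
    [0, 0, 0, 0],
    [0, 0, 0, 0],
    [0, 0, -0.15, 0],
    [0, 0, -0.35, 0],
    [0, 0, -0.5, 0]
  ]
}}

```text
clock: 43.15
position: [0.5794, 0.1008, 0.0992]
orientation: [3.141, -0.0, 1.458]
ft_force: [0.5, -0.4, 0.1]
grip_width: 0.0599
gripper_force: 0.0
```

```bash
python3 - <<'E'
from h import *
st(); print(np.round(status.get_state()['joint_positions'],3)); g=jig(0,.29); plan((g[0],g[1],.13,3.03),(g[0],g[1],.034,3.03))
E
```

```text
{'clock': 43.15, 'position': [0.5794, 0.1008, 0.0992], 'orientation': [3.1411, -0.0002, 1.4578], 'ft_force': [0.4978, -0.4348, 0.0536], 'grip_width': 0.0599, 'gripper_force': 0.0}
[-0.026  0.651 -0.355  1.793  0.313  0.753 -0.657]
[0.322, -0.001, -0.102, -1.0]
[0.229, 0.227, -0.103, -1.0]
[0.0, 0.0, -0.0, -0.002]
  -> [0.5899 0.1969 0.13  ] 3.03
[0.0, 0.0, 0.64, 0.0]
  -> [0.5899 0.1969 0.034 ] 3.03
```

{"name": "carry_out", "arguments": {
  "gripper": 0.05,
  "targets": [
    [0.06, 0, -0.05, -0.15],
    [0.12, 0, -0.1, -0.3],
    [0.18, 0, -0.2, -0.45],
    [0.24, 0, -0.2, -0.6],
    [0.3, 0, -0.2, -0.75],
    [0.322, 0, -0.2, -0.9],
    [0.322, 0, -0.2, -1],
    [0.322, 0, -0.2, -1]
  ]
}}

```text
clock: 43.95
position: [0.5846, 0.1486, 0.1277]
orientation: [-3.141, -0.0, 2.244]
ft_force: [0.2, 0.8, -0.7]
grip_width: 0.0447
gripper_force: 0.0
```

{"name": "carry_out", "arguments": {
  "targets": [
    [0.05, 0.05, 0, -0.15],
    [0.1, 0.1, 0, -0.3],
    [0.15, 0.15, 0, -0.45],
    [0.2, 0.2, 0, -0.6],
    [0.229, 0.227, 0, -0.75],
    [0.229, 0.227, 0, -0.9],
    [0.229, 0.227, 0, -1],
    [0.229, 0.227, 0, -1]
  ]
}}

```text
clock: 44.75
position: [0.5898, 0.1966, 0.1276]
orientation: [-3.142, -0.0, 3.027]
ft_force: [-0.7, 0.1, -1.0]
grip_width: 0.0446
gripper_force: 0.0
```

```bash
python3 - <<'E'
from h import *
st(); print(np.round(status.get_state()['joint_positions'],3)); a=shot('top'); b=shot('side','s5raw.png')
c=np.hstack([cv2.resize(a['image'][160:240,185:265],(400,400),interpolation=cv2.INTER_CUBIC),cv2.resize(b['image'][200:320,180:300],(400,400),interpolation=cv2.INTER_CUBIC)])
cv2.imwrite('pics/s5.png',c)
g=jig(0,.29); plan((g[0],g[1],.034,3.03))
E
```

```text
{'clock': 44.75, 'position': [0.5898, 0.1966, 0.1276], 'orientation': [-3.1416, -0.0004, 3.0273], 'ft_force': [-0.6549, 0.0989, -0.9947], 'grip_width': 0.0446, 'gripper_force': 0.0}
[ 0.07   0.744 -0.752  1.669  0.594  0.972  0.559]
[-0.0, 0.002, 0.625, -0.007]
  -> [0.5899 0.1969 0.034 ] 3.03
```

View pics/s5.png

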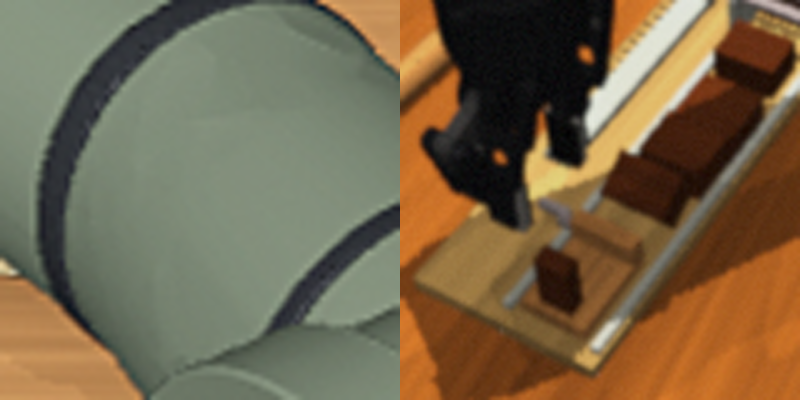

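Block A at (645,185) may be leaning, so I'll enlarge it.

```bash
python3 - <<'E'
import cv2
b=cv2.imread('pics/s5raw.png'); cv2.imwrite('pics/s6.png',cv2.resize(b[202:282,220:300],(600,600),interpolation=cv2.INTER_CUBIC))
E
```

```text
(no output)
```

View pics/s6.png

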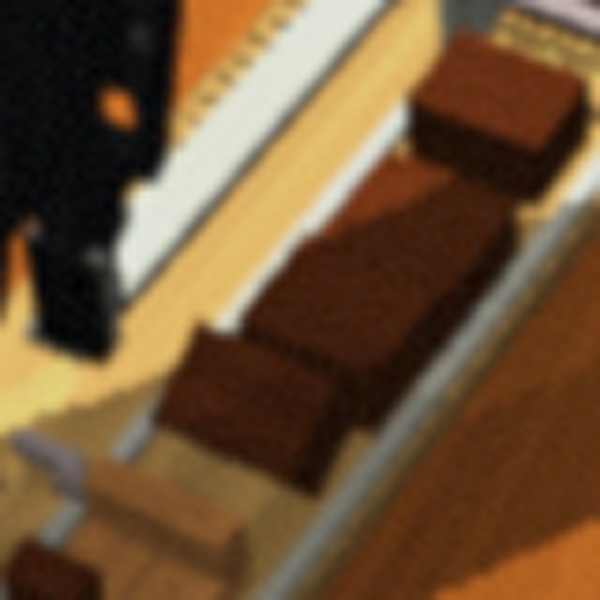

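```bash
python3 - <<'E'
from h import *
import pickle
a,b=pickle.load(open('v0.pkl','rb'))
S=lambda u,v:((u+.5)/7.5-.5+220,(v+.5)/7.5-.5+202)
d=onz(b,*S(160,420),.012)[:2]-STOP; print('BL',d@EX,d@EY)
d=onz(b,*S(310,490),.012)[:2]-STOP; print('BR',d@EX,d@EY)
def atx(p,x0):
    c,r=ray(b,*S(*p)); s=(x0-(c[:2]-STOP)@EX)/(r[:2]@EX); X=c+s*r; return ((X[:2]-STOP)@EY).round(4),X[2].round(4)
for x0 in(.017,.02,.023): print('TL',x0,atx((195,325),x0),'B TL front',atx((245,315),x0),'BL',atx((160,420),x0))
for x0 in(-.029,-.026,-.023): print('TR',x0,atx((337,385),x0),'BR',atx((312,490),x0),'side far low',atx((375,430),x0),'B',atx((375,368),x0))
for p in [(245,315),(345,365),(520,230),(405,95),(525,155)]:
    d=onz(b,*S(*p),.04)[:2]-STOP; print(p,'z40',(d@EX).round(4),(d@EY).round(4))
E
```

```text
BL 0.032353729697773295 0.19439738304311832
BR -0.018653086293723854 0.19484840787181218
TL 0.017 (np.float64(0.1935), np.float64(0.0607)) B TL front (np.float64(0.17), np.float64(0.0419)) BL (np.float64(0.2135), np.float64(0.0409))
TL 0.02 (np.float64(0.1896), np.float64(0.0552)) B TL front (np.float64(0.166), np.float64(0.0362)) BL (np.float64(0.2098), np.float64(0.0353))
TL 0.023 (np.float64(0.1857), np.float64(0.0497)) B TL front (np.float64(0.1619), np.float64(0.0306)) BL (np.float64(0.2061), np.float64(0.0296))
TR -0.029 (np.float64(0.1934), np.float64(0.0618)) BR (np.float64(0.2086), np.float64(0.0332)) side far low (np.float64(0.1759), np.float64(0.0245)) B (np.float64(0.1743), np.float64(0.0496))
TR -0.026 (np.float64(0.189), np.float64(0.0556)) BR (np.float64(0.2043), np.float64(0.0268)) side far low (np.float64(0.1713), np.float64(0.018)) B (np.float64(0.1698), np.float64(0.0432))
TR -0.023 (np.float64(0.1846), np.float64(0.0494)) BR (np.float64(0.2001), np.float64(0.0203)) side far low (np.float64(0.1668), np.float64(0.0115)) B (np.float64(0.1652), np.float64(0.0369))
(245, 315) z40 0.018 0.1687
(345, 365) z40 -0.0166 0.1706
(520, 230) z40 -0.0338 0.1016
(405, 95) z40 0.0239 0.0702
(525, 155) z40 -0.0201 0.0744
```

```bash
python3 - <<'E'
from h import *
b=shot('side','s7raw.png')
for y0 in(.193,.188):
  for n,x,y,z in [('TLb',.023,-.016,.04),('TLf',.023,.016,.04),('BLf',.023,.016,.012),('TRb',-.023,-.016,.04),('TRf',-.023,.016,.04),('BRf',-.023,.016,.012),('BRb',-.023,-.016,.012)]:
    g=jig(x,y0+y); p=proj(b,[g[0],g[1],z]); print(y0,n,((p+.5-[220,202])*7.5-.5).round())
im=b['image'][202:282,220:300]
o=cv2.imread('pics/s5raw.png')[202:282,220:300]
print('moved?',np.abs(im.astype(int)-o).mean())
hs=cv2.cvtColor(im,cv2.COLOR_BGR2HSV)
for f in np.linspace(0,1,13):   # down the middle of block A
    u,v=(np.array([265,350])*(1-f)+np.array([230,470])*f)/7.5; print((round(u),round(v)),hs[round(v),round(u)].tolist(),end=' ')
E
```

```text
0.193 TLb [214. 328.]
0.193 TLf [151. 403.]
0.193 BLf [159. 467.]
0.193 TRb [353. 389.]
0.193 TRf [291. 467.]
0.193 BRf [296. 531.]
0.193 BRb [356. 453.]
0.188 TLb [224. 316.]
0.188 TLf [161. 391.]
0.188 BLf [169. 455.]
0.188 TRb [362. 377.]
0.188 TRf [301. 454.]
0.188 BRf [306. 518.]
0.188 BRb [365. 441.]
moved? 1.9633854166666667
(35, 47) [9, 195, 64] (35, 48) [10, 213, 67] (35, 49) [11, 216, 65] (34, 51) [10, 187, 56] (34, 52) [10, 215, 51] (33, 53) [10, 199, 55] (33, 55) [11, 207, 59] (33, 56) [10, 216, 59] (32, 57) [11, 219, 56] (32, 59) [9, 210, 51] (31, 60) [11, 196, 52] (31, 61) [16, 161, 79] (31, 63) [18, 146, 126]
```

The check shows A really is tilted by about 30° and leaning on B. Its top edge is near z 0.052 and its lower front edge near 0.027, so it was knocked or it slipped. I'll grip it again across its width, lift it and set it upright.

```bash
python3 - <<'E'
from h import *
g=jig(0,.189); plan((g[0],g[1],.11,1.458),(g[0],g[1],.026,1.458))
E
```

```text
[-0.001, -0.337, 0.06, 1.0]
[-0.237, -0.236, 0.059, 0.995]
  -> [0.5784 0.0966 0.11  ] 1.458
[0.0, 0.001, 0.56, -0.0]
  -> [0.5786 0.0966 0.026 ] 1.458
```

{"name": "carry_out", "arguments": {
  "gripper": 0.65,
  "targets": [
    [0, -0.06, 0, 0.15],
    [0, -0.12, 0, 0.3],
    [0, -0.18, 0, 0.45],
    [0, -0.24, 0, 0.6],
    [0, -0.3, 0, 0.75],
    [0, -0.337, 0.06, 0.9],
    [0, -0.337, 0.06, 1],
    [0, -0.337, 0.06, 1]
  ]
}}

```text
clock: 45.7
position: [0.5842, 0.1465, 0.1189]
orientation: [-3.142, 0.0, 2.239]
ft_force: [-0.3, 0.3, 0.5]
grip_width: 0.0703
gripper_force: 0.0
```

{"name": "carry_out", "arguments": {
  "targets": [
    [-0.05, -0.05, 0, 0.15],
    [-0.1, -0.1, 0, 0.3],
    [-0.15, -0.15, 0, 0.45],
    [-0.2, -0.2, 0, 0.6],
    [-0.237, -0.236, 0, 0.75],
    [-0.237, -0.236, 0, 0.9],
    [-0.237, -0.236, 0, 0.995],
    [-0.237, -0.236, 0, 0.995]
  ]
}}

```text
clock: 46.5
position: [0.5787, 0.0971, 0.1191]
orientation: [3.141, -0.0, 1.462]
ft_force: [-0.0, -1.3, -0.6]
grip_width: 0.0706
gripper_force: 0.0
```

```bash
python3 - <<'E'
from h import *
st();g=jig(0,.189); plan((g[0],g[1],.026,1.458))
b=shot('side','s8raw.png')
cv2.imwrite('pics/s8.png',cv2.resize(b['image'][202:282,220:300],(600,600),interpolation=cv2.INTER_CUBIC))
E
```

```text
{'clock': 46.5, 'position': [0.5787, 0.0971, 0.1191], 'orientation': [3.1411, -0.0001, 1.4618], 'ft_force': [-0.0044, -1.3195, -0.6226], 'grip_width': 0.0706, 'gripper_force': 0.0}
[-0.003, -0.001, 0.621, 0.005]
  -> [0.5785 0.0966 0.026 ] 1.458
```

View pics/s8.png

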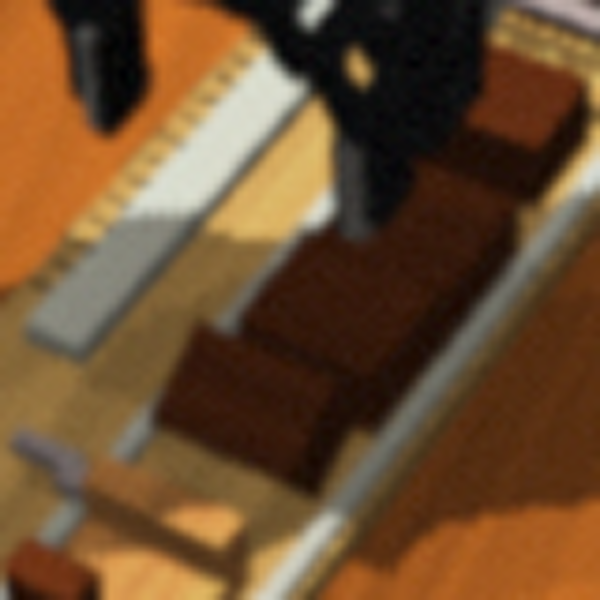

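A (250,405) is static, a single tilted face leaning on B's front. I'll grip it now.

{"name": "carry_out", "arguments": {
  "targets": [
    [0, 0, 0.1, 0],
    [0, 0, 0.2, 0],
    [0, 0, 0.3, 0],
    [0, 0, 0.4, 0],
    [0, 0, 0.5, 0],
    [0, 0, 0.57, 0],
    [0, 0, 0.62, 0],
    [0, 0, 0.62, 0]
  ]
}}

```text
clock: 47.35
position: [0.5781, 0.0967, 0.0248]
orientation: [-3.14, 0.0, 1.462]
ft_force: [0.1, -0.3, -0.3]
grip_width: 0.0706
gripper_force: 0.0
```

{"name": "carry_out", "arguments": {
  "gripper": -1,
  "squeeze": 50,
  "targets": [
    [0, 0, 0, 0],
    [0, 0, 0, 0],
    [0, 0, 0, 0],
    [0, 0, 0, 0],
    [0, 0, 0, 0],
    [0, 0, 0, 0],
    [0, 0, 0, 0],
    [0, 0, 0, 0]
  ]
}}

```text
clock: 48.15
position: [0.5792, 0.0969, 0.0264]
orientation: [3.14, -0.0, 1.462]
ft_force: [-0.2, 0.8, 7.0]
grip_width: 0.0449
gripper_force: 50.9
```

```bash
python3 - <<'E'
from h import *
st()
E
```

```text
{'clock': 48.15, 'position': [0.5792, 0.0969, 0.0264], 'orientation': [3.1404, -0.0005, 1.4616], 'ft_force': [-0.1513, 0.7863, 7.0113], 'grip_width': 0.0449, 'gripper_force': 50.8921}
```

{"name": "carry_out", "arguments": {
  "targets": [
    [0, 0, -0.08, 0],
    [0, 0, -0.16, 0],
    [0, 0, -0.24, 0],
    [0, 0, -0.32, 0],
    [0, 0, -0.4, 0],
    [0, 0, -0.4, 0],
    [0, 0, -0.4, 0],
    [0, 0, -0.4, 0]
  ]
}}

```text
clock: 48.95
position: [0.5784, 0.0966, 0.0853]
orientation: [-3.141, 0.0, 1.462]
ft_force: [0.3, -0.5, -1.3]
grip_width: 0.0452
gripper_force: 51.1
```

{"name": "carry_out", "arguments": {
  "targets": [
    [0, -0.13, 0, 0],
    [0, -0.26, 0, 0],
    [0, -0.4, 0, 0],
    [0, -0.53, 0, 0],
    [0, -0.67, 0, 0],
    [0, -0.8, 0, 0],
    [0, -0.8, 0, 0],
    [0, -0.8, 0, 0]
  ]
}}

```text
clock: 49.75
position: [0.4595, 0.1099, 0.0856]
orientation: [-3.141, 0.0, 1.462]
ft_force: [0.1, -0.3, 0.3]
grip_width: 0.0453
gripper_force: 51.2
```

{"name": "carry_out", "arguments": {
  "targets": [
    [0, 0, 0.08, 0],
    [0, 0, 0.16, 0],
    [0, 0, 0.24, 0],
    [0, 0, 0.32, 0],
    [0, 0, 0.4, 0],
    [0, 0, 0.43, 0],
    [0, 0, 0.45, 0],
    [0, 0, 0.46, 0]
  ]
}}

```text
clock: 50.55
position: [0.4594, 0.1099, 0.0167]
orientation: [-3.142, -0.0, 1.462]
ft_force: [0.1, 0.3, -0.2]
grip_width: 0.0452
gripper_force: 51.2
```

```bash
python3 - <<'E'
from h import *
st();b=shot('side','s9raw.png')
for A,r,bx in rects(b,(0,100,10),(12,255,110),(240,200,360,330),amin=60,s=6): print(round(A),np.round(r[0],1),np.round(r[1],1),round(r[2]),np.round(bx,1).tolist())
s=status.get_state()['position']; p=proj(b,s);print(p)
E
```

```text
{'clock': 50.55, 'position': [0.4594, 0.1099, 0.0167], 'orientation': [-3.1416, -0.0, 1.4618], 'ft_force': [0.085, 0.3431, -0.203], 'grip_width': 0.0452, 'gripper_force': 51.222}
74 [327.4 285.7] [15.2 17. ] 11 [[318.29998779296875, 292.5], [321.6000061035156, 275.8999938964844], [336.6000061035156, 278.8999938964844], [333.20001220703125, 295.5]]
700 [298.  278.7] [53.7 36.1] 44 [[266.20001220703125, 272.70001220703125], [291.5, 247.0], [329.79998779296875, 284.6000061035156], [304.5, 310.3999938964844]]
496 [273.3 235. ] [23. 50.] 37 [[249.10000610351562, 248.0], [279.20001220703125, 208.10000610351562], [297.5, 221.89999389648438], [267.5, 261.8999938964844]]
[304.6487229  282.70395278]
```

{"name": "carry_out", "arguments": {
  "squeeze": 20,
  "targets": [
    [0, 0, 0.005, 0],
    [0, 0, 0.01, 0],
    [0, 0, 0.015, 0],
    [0, 0, 0.02, 0],
    [0, 0, 0.025, 0],
    [0, 0, 0.03, 0],
    [0, 0, 0.035, 0],
    [0, 0, 0.04, 0]
  ]
}}

```text
clock: 51.4
position: [0.4597, 0.1092, 0.0127]
orientation: [3.14, 0.001, 1.461]
ft_force: [-20.9, -4.4, 53.1]
grip_width: 0.0449
gripper_force: 58.9
```

{"name": "carry_out", "arguments": {
  "gripper": 0.65,
  "targets": [
    [0, 0, 0, 0],
    [0, 0, 0, 0],
    [0, 0, 0, 0],
    [0, 0, 0, 0],
    [0, 0, 0, 0],
    [0, 0, -0.1, 0],
    [0, 0, -0.3, 0],
    [0, 0, -0.5, 0]
  ]
}}

```text
clock: 52.2
position: [0.4588, 0.1098, 0.0864]
orientation: [-3.14, 0.0, 1.462]
ft_force: [0.6, -0.0, -0.4]
grip_width: 0.0703
gripper_force: 0.0
```

{"name": "carry_out", "arguments": {
  "targets": [
    [-0.2, 0, 0, 0],
    [-0.4, 0, 0, 0],
    [-0.6, 0, 0, 0],
    [-0.8, 0, 0, 0],
    [-1, 0, 0, 0],
    [-1, 0, 0, 0],
    [-1, 0, 0, 0],
    [-1, 0, 0, 0]
  ]
}}

```text
clock: 53.0
position: [0.4432, -0.0385, 0.0858]
orientation: [3.141, -0.0, 1.463]
ft_force: [-1.3, 0.3, -0.5]
grip_width: 0.0708
gripper_force: 0.0
```

```bash
python3 - <<'E'
from h import *
st();a=shot('top','t10.png');b=shot('side','s10.png')
for A,r,bx in rects(a,(4,120,90),(13,255,165),(180,158,345,290),amin=40):
    z=.028 if r[0][1]>230 else .04
    c,l,w,y=face(a,bx,z); d=c-STOP; print(np.round(r[0],1),c.round(4),round(l,4),round(w,4),round(y,3),'jig',(d@EX).round(4),(d@EY).round(4))
E
```

```text
{'clock': 53.0, 'position': [0.4432, -0.0385, 0.0858], 'orientation': [3.1414, -0.0005, 1.4626], 'ft_force': [-1.2575, 0.3095, -0.5367], 'grip_width': 0.0708, 'gripper_force': 0.0}
[226.5 251.1] [0.4579 0.1045] 0.0481 0.0317 -0.102 jig -0.1207 0.1832
[251.9 207.8] [0.5688 0.0416] 0.0778 0.045 1.464 jig -0.0035 0.1333
```

A is upright again, with a 48 x 32 mm top face at (0.458, 0.1045). I'll pick it up again and place it a little further from B.

```bash
python3 - <<'E'
from h import *
g=jig(0,.199)
plan((.458,.1045,.085,1.468),(.458,.1045,.0085,1.468),(.458,.1045,.08,1.468),(g[0],g[1],.08,1.458))
E
```

```text
[0.957, -0.004, 0.005, -0.006]
  -> [0.458  0.1044 0.0851] 1.468
[0.0, -0.0, 0.51, -0.0]
  -> [0.458  0.1044 0.0086] 1.468
[0.0, -0.0, -0.476, -0.0]
  -> [0.458  0.1044 0.08  ] 1.468
[0.097, 0.805, -0.0, 0.013]
  -> [0.5796 0.1065 0.08  ] 1.458
```

{"name": "carry_out", "arguments": {
  "squeeze": 50,
  "targets": [
    [0.16, 0, 0, 0],
    [0.32, 0, 0, 0],
    [0.48, 0, 0, 0],
    [0.64, 0, 0, 0],
    [0.8, 0, 0, 0],
    [0.957, -0.004, 0, -0.006],
    [0.957, -0.004, 0, -0.006],
    [0.957, -0.004, 0, -0.006]
  ]
}}

```text
clock: 53.9
position: [0.4578, 0.1041, 0.0857]
orientation: [-3.141, 0.0, 1.468]
ft_force: [-0.2, 0.3, -1.0]
grip_width: 0.0702
gripper_force: 0.0
```

{"name": "carry_out", "arguments": {
  "targets": [
    [0, 0, 0.09, 0],
    [0, 0, 0.18, 0],
    [0, 0, 0.27, 0],
    [0, 0, 0.36, 0],
    [0, 0, 0.44, 0],
    [0, 0, 0.49, 0],
    [0, 0, 0.51, 0],
    [0, 0, 0.51, 0]
  ]
}}

```text
clock: 54.7
position: [0.4579, 0.1033, 0.0091]
orientation: [-3.141, 0.0, 1.466]
ft_force: [-0.9, 0.2, -0.4]
grip_width: 0.0701
gripper_force: 0.0
```

{"name": "carry_out", "arguments": {
  "gripper": -1,
  "targets": [
    [0, 0, 0, 0],
    [0, 0, 0, 0],
    [0, 0, 0, 0],
    [0, 0, 0, 0],
    [0, 0, 0, 0],
    [0, 0, 0, 0],
    [0, 0, 0, 0],
    [0, 0, 0, 0]
  ]
}}

```text
clock: 55.5
position: [0.4583, 0.1034, 0.01]
orientation: [3.141, -0.0, 1.466]
ft_force: [-1.1, 0.2, 8.9]
grip_width: 0.0451
gripper_force: 50.2
```

{"name": "carry_out", "arguments": {
  "targets": [
    [0, 0, -0.1, 0],
    [0, 0, -0.2, 0],
    [0, 0, -0.3, 0],
    [0, 0, -0.4, 0],
    [0, 0, -0.476, 0],
    [0, 0, -0.476, 0],
    [0, 0, -0.476, 0],
    [0, 0, -0.476, 0]
  ]
}}

```text
clock: 56.3
position: [0.4577, 0.1034, 0.0801]
orientation: [-3.141, 0.0, 1.466]
ft_force: [0.4, 0.8, -1.2]
grip_width: 0.0449
gripper_force: 51.9
```

{"name": "carry_out", "arguments": {
  "targets": [
    [0.01, 0.13, 0, 0],
    [0.03, 0.27, 0, 0],
    [0.05, 0.4, 0, 0],
    [0.07, 0.54, 0, 0],
    [0.09, 0.67, 0, 0.013],
    [0.097, 0.805, 0, 0.013],
    [0.097, 0.805, 0, 0.013],
    [0.097, 0.805, 0, 0.013]
  ]
}}

```text
clock: 57.1
position: [0.5789, 0.1053, 0.0797]
orientation: [-3.14, 0.0, 1.456]
ft_force: [-0.5, -0.3, -1.0]
grip_width: 0.0447
gripper_force: 52.0
```

```bash
python3 - <<'E'
from h import *
st();g=jig(0,.199)
plan((g[0],g[1],.022,1.458))
E
```

```text
{'clock': 57.1, 'position': [0.5789, 0.1053, 0.0797], 'orientation': [-3.14, 0.0004, 1.4563], 'ft_force': [-0.5173, -0.258, -1.0225], 'grip_width': 0.0447, 'gripper_force': 51.9589}
[0.009, 0.004, 0.385, -0.002]
  -> [0.5797 0.1066 0.022 ] 1.458
```

{"name": "carry_out", "arguments": {
  "targets": [
    [0.009, 0.004, 0.08, 0],
    [0.009, 0.004, 0.16, 0],
    [0.009, 0.004, 0.24, 0],
    [0.009, 0.004, 0.3, 0],
    [0.009, 0.004, 0.34, 0],
    [0.009, 0.004, 0.37, 0],
    [0.009, 0.004, 0.385, 0],
    [0.009, 0.004, 0.385, 0]
  ]
}}

```text
clock: 57.9
position: [0.5804, 0.1066, 0.0228]
orientation: [-3.141, 0.0, 1.456]
ft_force: [0.2, -0.7, 1.0]
grip_width: 0.0448
gripper_force: 52.0
```

{"name": "carry_out", "arguments": {
  "gripper": 0.4,
  "targets": [
    [0, 0, 0, 0],
    [0, 0, 0, 0],
    [0, 0, 0, 0],
    [0, 0, 0, 0],
    [0, 0, 0, 0],
    [0, 0, -0.05, 0],
    [0, 0, -0.1, 0],
    [0, 0, -0.2, 0]
  ]
}}

```text
clock: 58.7
position: [0.58, 0.1065, 0.0534]
orientation: [-3.141, 0.0, 1.456]
ft_force: [-0.1, 0.6, -0.3]
grip_width: 0.0599
gripper_force: 0.0
```

{"name": "carry_out", "arguments": {
  "gripper": 0.05,
  "targets": [
    [0.05, 0, -0.1, -0.15],
    [0.1, 0, -0.2, -0.3],
    [0.15, 0, -0.3, -0.45],
    [0.2, 0, -0.4, -0.6],
    [0.25, 0, -0.5, -0.75],
    [0.27, 0, -0.5, -0.9],
    [0.27, 0, -0.5, -1],
    [0.27, 0, -0.5, -1]
  ]
}}

```text
clock: 59.5
position: [0.5852, 0.1467, 0.1291]
orientation: [3.141, 0.0, 2.243]
ft_force: [0.1, 1.1, 0.7]
grip_width: 0.0451
gripper_force: 0.0
```

```bash
python3 - <<'E'
from h import *
st();b=shot('side','s11.png')
for A,r,bx in rects(b,(0,100,10),(12,255,110),(220,200,300,290),amin=60,s=6): print(round(A),np.round(r[0],1),np.round(r[1],1),round(r[2]),np.round(bx,1).tolist())
for n,x,y,z in [('TLb',.023,-.016,.04),('TLf',.023,.016,.04),('BLf',.023,.016,.012),('TRf',-.023,.016,.04),('BRf',-.023,.016,.012)]:
    g=jig(x,.199+y); print(n,proj(b,[g[0],g[1],z]).round(1))
g=jig(0,.29); plan((g[0],g[1],.125,3.03),(g[0],g[1],.034,3.03))
hs=cv2.cvtColor(b['image'],cv2.COLOR_BGR2HSV)
p0=proj(b,[*jig(0,.183),.04]);p1=proj(b,[*jig(0,.215),.04]);p2=proj(b,[*jig(0,.215),.012])
for p,q in((p0,p1),(p1,p2)):
  print([hs[tuple(np.round(p*(1-f)+q*f).astype(int)[::-1])].tolist() for f in np.linspace(.1,.9,6)])
E
```

```text
{'clock': 59.5, 'position': [0.5852, 0.1467, 0.1291], 'orientation': [3.1408, 0.0005, 2.2428], 'ft_force': [0.1172, 1.1225, 0.6851], 'grip_width': 0.0451, 'gripper_force': 0.0}
180 [227.  283.2] [20.2 12.2] 80 [[219.1999969482422, 274.3999938964844], [231.1999969482422, 272.20001220703125], [234.8000030517578, 292.1000061035156], [222.8000030517578, 294.20001220703125]]
189 [286.2 263.3] [16.1 38.2] 38 [[268.1000061035156, 273.29998779296875], [291.79998779296875, 243.3000030517578], [304.3999938964844, 253.3000030517578], [280.70001220703125, 283.29998779296875]]
1442 [269.6 238.9] [25.  75.1] 39 [[236.3000030517578, 260.29998779296875], [283.29998779296875, 201.6999969482422], [302.8999938964844, 217.39999389648438], [255.89999389648438, 276.0]]
TLb [246.6 247.1]
TLf [238.1 257.2]
BLf [239.2 265.8]
TRf [256.9 265.8]
BRf [257.5 274.3]
[0.242, 0.231, 0.026, -1.0]
[0.0, 0.003, -0.0, -0.007]
  -> [0.5899 0.197  0.125 ] 3.03
[0.0, -0.0, 0.606, 0.0]
  -> [0.5899 0.197  0.0341] 3.03
[[9, 199, 55], [11, 207, 48], [8, 190, 59], [11, 217, 53], [10, 213, 49], [10, 188, 46]]
[[7, 188, 34], [11, 209, 33], [10, 221, 38], [11, 220, 36], [13, 174, 66], [14, 170, 102]]
```

A now shows distinct top and front faces where an upright block should, so it's standing. Next, the pusher handle.

{"name": "carry_out", "arguments": {
  "targets": [
    [0.05, 0.05, 0, -0.15],
    [0.1, 0.1, 0, -0.3],
    [0.15, 0.15, 0, -0.45],
    [0.2, 0.2, 0, -0.6],
    [0.242, 0.234, 0, -0.75],
    [0.242, 0.234, 0, -0.9],
    [0.242, 0.234, 0, -1],
    [0.242, 0.234, 0, -1]
  ]
}}

```text
clock: 60.35
position: [0.59, 0.1969, 0.1282]
orientation: [-3.141, -0.0, 3.026]
ft_force: [0.2, -0.6, 0.1]
grip_width: 0.0452
gripper_force: 0.0
```

{"name": "carry_out", "arguments": {
  "targets": [
    [0, 0, 0.1, 0],
    [0, 0, 0.2, 0],
    [0, 0, 0.3, 0],
    [0, 0, 0.4, 0],
    [0, 0, 0.5, 0],
    [0, 0, 0.58, 0],
    [0, 0, 0.62, 0],
    [0, 0, 0.62, 0]
  ]
}}

```text
clock: 61.15
position: [0.5896, 0.197, 0.0341]
orientation: [-3.141, -0.001, 3.027]
ft_force: [0.1, 0.8, 0.6]
grip_width: 0.0448
gripper_force: 0.0
```

{"name": "carry_out", "arguments": {
  "gripper": -1,
  "squeeze": 40,
  "targets": [
    [0, 0, 0, 0],
    [0, 0, 0, 0],
    [0, 0, 0, 0],
    [0, 0, 0, 0],
    [0, 0, 0, 0],
    [0, 0, 0, 0],
    [0, 0, 0, 0],
    [0, 0, 0, 0]
  ]
}}

```text
clock: 61.95
position: [0.5903, 0.1969, 0.0356]
orientation: [-3.142, 0.001, 3.027]
ft_force: [-0.7, -2.0, 7.5]
grip_width: 0.0132
gripper_force: 41.6
```

```bash
python3 - <<'E'
from h import *
st();p=np.array(status.get_state()['position'])[:2]-STOP;print('jig',p@EX,p@EY)
E
```

```text
{'clock': 61.95, 'position': [0.5903, 0.1969, 0.0356], 'orientation': [-3.1416, 0.0009, 3.0267], 'ft_force': [-0.6723, -2.0076, 7.5474], 'grip_width': 0.0132, 'gripper_force': 41.6146}
jig 0.00041942122480096957 0.2900221243605585
```

{"name": "carry_out", "arguments": {
  "targets": [
    [0, -0.03, 0, 0],
    [0, -0.06, 0, 0],
    [0, -0.09, 0, 0],
    [0, -0.12, 0, 0],
    [0, -0.15, 0, 0],
    [0, -0.18, 0, 0],
    [0, -0.21, 0, 0],
    [0, -0.24, 0, 0]
  ]
}}

```text
clock: 62.75
position: [0.5863, 0.1618, 0.0357]
orientation: [3.14, 0.001, 3.027]
ft_force: [0.2, 4.0, 6.5]
grip_width: 0.0129
gripper_force: 41.6
```

{"name": "carry_out", "arguments": {
  "targets": [
    [0, -0.03, 0, 0],
    [0, -0.06, 0, 0],
    [0, -0.09, 0, 0],
    [0, -0.12, 0, 0],
    [0, -0.15, 0, 0],
    [0, -0.18, 0, 0],
    [0, -0.21, 0, 0],
    [0, -0.24, 0, 0]
  ]
}}

```text
clock: 63.55
position: [0.5822, 0.1261, 0.0357]
orientation: [3.14, 0.001, 3.027]
ft_force: [-0.4, 3.7, 6.4]
grip_width: 0.0134
gripper_force: 41.5
```

```bash
python3 - <<'E'
from h import *
st();p=np.array(status.get_state()['position'])[:2]-STOP;print('jig',p@EX,p@EY, 'F', np.array(status.get_state()['ft_force'])[:2]@EY)
b=shot('side','s12.png')
E
```

```text
{'clock': 63.55, 'position': [0.5822, 0.1261, 0.0357], 'orientation': [3.14, 0.0013, 3.0272], 'ft_force': [-0.3566, 3.7281, 6.4254], 'grip_width': 0.0134, 'gripper_force': 41.5467}
jig 0.0003063458592642883 0.2187236980257051 F 3.664082859096573
```

{"name": "carry_out", "arguments": {
  "targets": [
    [0, -0.012, 0, 0],
    [0, -0.024, 0, 0],
    [0, -0.036, 0, 0],
    [0, -0.048, 0, 0],
    [0, -0.06, 0, 0],
    [0, -0.072, 0, 0],
    [0, -0.084, 0, 0],
    [0, -0.096, 0, 0]
  ]
}}

```text
clock: 64.4
position: [0.5805, 0.112, 0.0356]
orientation: [3.14, 0.001, 3.027]
ft_force: [0.9, 4.9, 6.2]
grip_width: 0.0134
gripper_force: 41.6
```

```bash
python3 - <<'E'
from h import *
st();p=np.array(status.get_state()['position'])[:2]-STOP;print('jig',p@EX,p@EY, 'F', np.array(status.get_state()['ft_force'])[:2]@EY)
E
```

```text
{'clock': 64.4, 'position': [0.5805, 0.112, 0.0356], 'orientation': [3.14, 0.0012, 3.0274], 'ft_force': [0.9117, 4.939, 6.2048], 'grip_width': 0.0134, 'gripper_force': 41.5536}
jig 0.0002409233667318165 0.2045263056626041 F 5.01027349408645
```

Face is now at about 0.1495. The last few millimetres go slowly, watching the force.

{"name": "carry_out", "arguments": {
  "targets": [
    [0, -0.003, 0, 0],
    [0, -0.006, 0, 0],
    [0, -0.009, 0, 0],
    [0, -0.012, 0, 0],
    [0, -0.015, 0, 0],
    [0, -0.018, 0, 0],
    [0, -0.021, 0, 0],
    [0, -0.021, 0, 0]
  ]
}}

```text
clock: 65.2
position: [0.5802, 0.109, 0.0357]
orientation: [3.14, 0.001, 3.027]
ft_force: [0.6, 5.0, 7.0]
grip_width: 0.0133
gripper_force: 41.5
```

{"name": "carry_out", "arguments": {
  "targets": [
    [0, -0.002, 0, 0],
    [0, -0.004, 0, 0],
    [0, -0.006, 0, 0],
    [0, -0.006, 0, 0],
    [0, -0.006, 0, 0],
    [0, -0.006, 0, 0],
    [0, -0.006, 0, 0],
    [0, -0.006, 0, 0]
  ]
}}

```text
clock: 66.0
position: [0.5801, 0.109, 0.0357]
orientation: [3.139, 0.001, 3.028]
ft_force: [0.7, 9.6, 3.7]
grip_width: 0.0134
gripper_force: 41.1
```

```bash
python3 - <<'E'
from h import *
st();p=np.array(status.get_state()['position'])[:2]-STOP;print('jig',p@EX,p@EY, 'F', np.array(status.get_state()['ft_force'])[:2]@EY)
E
```

```text
{'clock': 66.0, 'position': [0.5801, 0.109, 0.0357], 'orientation': [3.1386, 0.0014, 3.0279], 'ft_force': [0.6769, 9.6168, 3.6676], 'grip_width': 0.0134, 'gripper_force': 41.0814}
jig 0.0002155914759217239 0.20148307928094852 F 9.631780356094513
```

{"name": "carry_out", "arguments": {
  "targets": [
    [0, -0.002, 0, 0],
    [0, -0.004, 0, 0],
    [0, -0.006, 0, 0],
    [0, -0.008, 0, 0],
    [0, -0.008, 0, 0],
    [0, -0.008, 0, 0],
    [0, -0.008, 0, 0],
    [0, -0.008, 0, 0]
  ]
}}

```text
clock: 66.8
position: [0.5802, 0.109, 0.0357]
orientation: [3.137, 0.002, 3.029]
ft_force: [2.7, 15.1, 0.4]
grip_width: 0.0137
gripper_force: 40.7
```

```bash
python3 - <<'E'
from h import *
st();p=np.array(status.get_state()['position'])[:2]-STOP;print('jig',p@EX,p@EY, 'F', np.array(status.get_state()['ft_force'])[:2]@EY)
E
```

```text
{'clock': 66.8, 'position': [0.5802, 0.109, 0.0357], 'orientation': [3.1368, 0.0018, 3.0287], 'ft_force': [2.692, 15.058, 0.4342], 'grip_width': 0.0137, 'gripper_force': 40.6752}
jig 0.0002541712717444779 0.20148793637863924 F 15.265465297155682
```

{"name": "carry_out", "arguments": {
  "gripper": 0,
  "targets": [
    [0, 0, 0, 0],
    [0, 0, 0, 0],
    [0, 0, 0, 0],
    [0, 0, 0, 0],
    [0, 0, -0.1, 0],
    [0, 0, -0.3, 0],
    [0, 0, -0.5, 0],
    [0, 0, -0.7, 0]
  ]
}}

```text
clock: 67.6
position: [0.5793, 0.1061, 0.1422]
orientation: [3.141, 0.0, 3.027]
ft_force: [-0.2, 0.2, -0.4]
grip_width: 0.0426
gripper_force: 0.0
```

{"name": "carry_out", "arguments": {
  "targets": [
    [0, 0, 0, 0],
    [0.2, 0, 0, 0],
    [0.4, 0, 0, 0],
    [0.6, 0, 0, 0],
    [0.8, 0, 0, 0],
    [1, 0, 0, 0],
    [1, 0, 0, 0],
    [1, 0, 0, 0]
  ]
}}

```text
clock: 68.4
position: [0.4306, 0.1231, 0.1405]
orientation: [-3.141, 0.001, 3.027]
ft_force: [0.2, -0.3, 0.0]
grip_width: 0.0428
gripper_force: 0.0
```

```bash
python3 - <<'E'
from h import *
st();a=shot('top','t13.png');b=shot('side','s13.png')
for A,r,bx in rects(a,(4,120,60),(13,255,165),(180,158,345,290),amin=40):
    c,l,w,y=face(a,bx,.04); d=c-STOP; print(np.round(r[0],1),c.round(4),round(l,4),round(w,4),round(y,3),'jig',(d@EX).round(4),(d@EY).round(4))
cv2.imwrite('pics/fin.png',np.hstack([cv2.resize(a['image'][155:235,200:280],(400,600),interpolation=cv2.INTER_CUBIC) if 0 else cv2.resize(a['image'][165:235,220:345],(500,280),interpolation=cv2.INTER_CUBIC),np.zeros((280,10,3),np.uint8),cv2.resize(b['image'][170:310,180:320],(280,280),interpolation=cv2.INTER_CUBIC)]))
g=jig(.072,0);print(g);plan((g[0],g[1],.13,3.029),(g[0],g[1],.034,3.029))
E
```

```text
{'clock': 68.4, 'position': [0.4306, 0.1231, 0.1405], 'orientation': [-3.1412, 0.0009, 3.0275], 'ft_force': [0.1856, -0.3155, 0.0093], 'grip_width': 0.0428, 'gripper_force': 0.0}
[296.9 212. ] [ 0.5589 -0.0739] 0.0449 0.0089 -0.096 jig -0.0003 0.0174
[305.9 212.3] [ 0.5585 -0.0971] 0.0708 0.0151 -0.111 jig 0.0019 -0.0057
[268.5 210.1] [ 0.5632 -0.0011] 0.115 0.0491 1.398 jig -0.0042 0.0902
[224.5 201.1] [0.5855 0.1126] 0.0238 0.0135 0.034 jig 0.0051 0.2057
[ 0.6287408 -0.0993187]
[-1.0, -0.894, 0.046, -0.002]
[-0.478, -0.429, 0.022, -0.001]
  -> [ 0.6287 -0.0994  0.13  ] 3.029
[0.0, 0.0, 0.64, -0.0]
  -> [ 0.6287 -0.0994  0.034 ] 3.029
```

View pics/fin.png

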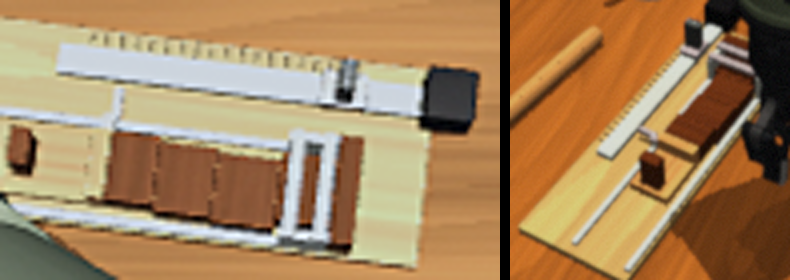

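The row is tight, with the stop, 35, 41, 38, 32 and the pusher in contact. That was the last picture I may view. The gauge slide is next.

{"name": "carry_out", "arguments": {
  "gripper": -0.15,
  "targets": [
    [-0.15, -0.13, 0, 0],
    [-0.3, -0.26, 0, 0],
    [-0.45, -0.4, 0, 0],
    [-0.6, -0.54, 0, 0],
    [-0.75, -0.67, 0, 0],
    [-0.9, -0.8, 0, 0],
    [-1, -0.894, 0, 0],
    [-1, -0.894, 0, 0]
  ]
}}

```text
clock: 69.3
position: [0.5658, -0.0299, 0.1393]
orientation: [3.141, -0.0, 3.023]
ft_force: [0.9, -0.1, 0.1]
grip_width: 0.0363
gripper_force: 0.0
```

{"name": "carry_out", "arguments": {
  "targets": [
    [-0.12, -0.1, 0, 0],
    [-0.24, -0.2, 0, 0],
    [-0.36, -0.3, 0, 0],
    [-0.478, -0.429, 0, 0],
    [-0.478, -0.429, 0, 0],
    [-0.478, -0.429, 0, 0],
    [-0.478, -0.429, 0, 0],
    [-0.478, -0.429, 0, 0]
  ]
}}

```text
clock: 70.1
position: [0.6278, -0.0985, 0.1401]
orientation: [3.141, -0.0, 3.028]
ft_force: [0.5, 0.4, 0.1]
grip_width: 0.0367
gripper_force: 0.0
```

```bash
python3 - <<'E'
from h import *
st();g=jig(.072,0);plan((g[0],g[1],.034,3.029)); print(np.round(status.get_state()['joint_positions'],3))
b=cv2.imread('pics/s13.png');hs=cv2.cvtColor(b,cv2.COLOR_BGR2HSV)
import pickle
_,d=pickle.load(open('v0.pkl','rb'))
# tab in side view: project expected top corners, and dark blob near
d['image']=b
print([proj(d,[*jig(.072+x,y),.065]).round(1).tolist() for x,y in((-.01,.006),(.01,.006),(.01,-.006),(-.01,-.006))])
for A,r,bx in rects(d,(0,0,0),(180,255,70),(260,165,290,200),amin=15,s=6): print(round(A),np.round(r[0],1),np.round(bx,1).tolist())
E
```

```text
{'clock': 70.1, 'position': [0.6278, -0.0985, 0.1401], 'orientation': [3.1414, -0.0001, 3.0281], 'ft_force': [0.5283, 0.372, 0.0861], 'grip_width': 0.0367, 'gripper_force': 0.0}
[-0.007, -0.005, 0.707, -0.001]
  -> [ 0.6287 -0.0993  0.034 ] 3.029
[ 0.553  0.753 -0.776  1.622  0.597  1.018  1.046]
[[273.4, 184.1], [266.1, 181.4], [268.7, 178.5], [276.0, 181.2]]
79 [271.3 187.5] [[267.20001220703125, 181.39999389648438], [275.0, 181.1999969482422], [275.29998779296875, 193.60000610351562], [267.5, 193.6999969482422]]
```

{"name": "carry_out", "arguments": {
  "targets": [
    [-0.005, 0, 0.1, 0],
    [-0.005, 0, 0.2, 0],
    [-0.005, 0, 0.32, 0],
    [-0.005, 0, 0.44, 0],
    [-0.005, 0, 0.55, 0],
    [-0.005, 0, 0.64, 0],
    [-0.005, 0, 0.7, 0],
    [-0.005, 0, 0.707, 0]
  ]
}}

```text
clock: 70.9
position: [0.6283, -0.0992, 0.0327]
orientation: [3.141, -0.001, 3.027]
ft_force: [-1.4, 0.6, -0.6]
grip_width: 0.0364
gripper_force: 0.0
```

{"name": "carry_out", "arguments": {
  "gripper": -1,
  "squeeze": 70,
  "targets": [
    [0, 0, 0, 0],
    [0, 0, 0, 0],
    [0, 0, 0, 0],
    [0, 0, 0, 0],
    [0, 0, 0, 0],
    [0, 0, 0, 0],
    [0, 0, 0, 0],
    [0, 0, 0, 0]
  ]
}}

```text
clock: 71.7
position: [0.6292, -0.0991, 0.0347]
orientation: [3.141, 0.001, 3.027]
ft_force: [-1.2, 2.6, 7.0]
grip_width: 0.011
gripper_force: 69.2
```

```bash
python3 - <<'E'
from h import *
st();p=np.array(status.get_state()['position'])[:2]-STOP;print('jig',p@EX,p@EY, 'F', np.array(status.get_state()['ft_force'])[:2]@EY)
E
```

```text
{'clock': 71.7, 'position': [0.6292, -0.0991, 0.0347], 'orientation': [3.1413, 0.0011, 3.0272], 'ft_force': [-1.1516, 2.642, 7.0462], 'grip_width': 0.011, 'gripper_force': 69.2245}
jig 0.07244251155756941 0.00027382455523001804 F 2.4952733266817066
```

{"name": "carry_out", "arguments": {
  "targets": [
    [0, 0.12, 0, 0],
    [0, 0.25, 0, 0],
    [0, 0.4, 0, 0],
    [0, 0.55, 0, 0],
    [0, 0.7, 0, 0],
    [0, 0.83, 0, 0],
    [0, 0.93, 0, 0],
    [0, 0.973, 0, 0]
  ]
}}

```text
clock: 72.5
position: [0.6459, 0.0449, 0.0346]
orientation: [-3.139, 0.001, 3.027]
ft_force: [-4.2, -10.1, 13.8]
grip_width: 0.011
gripper_force: 70.4
```

```bash
python3 - <<'E'
from h import *
st();p=np.array(status.get_state()['position'])[:2]-STOP;print('jig',p@EX,p@EY, 'F', np.array(status.get_state()['ft_force'])[:2]@EY)
E
```

```text
{'clock': 72.5, 'position': [0.6459, 0.0449, 0.0346], 'orientation': [-3.1389, 0.0009, 3.0269], 'ft_force': [-4.1762, -10.1087, 13.8048], 'grip_width': 0.011, 'gripper_force': 70.4045}
jig 0.0727522830710636 0.14525607584753217 F -10.51511361605003
```

{"name": "carry_out", "arguments": {
  "targets": [
    [0, 0.004, 0, 0],
    [0, 0.004, 0, 0],
    [0, 0.004, 0, 0],
    [0, 0.004, 0, 0],
    [0, 0.004, 0, 0],
    [0, 0.004, 0, 0],
    [0, 0.004, 0, 0],
    [0, 0.004, 0, 0]
  ]
}}

```text
clock: 73.3
position: [0.6457, 0.0438, 0.0346]
orientation: [-3.138, 0.001, 3.025]
ft_force: [-4.8, -9.7, 12.2]
grip_width: 0.0109
gripper_force: 70.4
```

```bash
python3 - <<'E'
from h import *
st();p=np.array(status.get_state()['position'])[:2]-STOP;print('jig',p@EX,p@EY, 'F', np.array(status.get_state()['ft_force'])[:2]@EY)
b=shot('side','s14.png')
im=b['image'];hs=cv2.cvtColor(im,cv2.COLOR_BGR2HSV)
print('line expected',[proj(b,[*jig(.072+x,.146),.065]).round(1).tolist() for x in(-.01,.01)],'pointer',[proj(b,[*jig(x,.146),.03]).round(1).tolist() for x in(.035,.052)])
q=proj(b,[*jig(.072,.146),.065]);u,v=np.round(q).astype(int)
print(hs[v-8:v+9,u-8:u+9,2])
E
```

```text
{'clock': 73.3, 'position': [0.6457, 0.0438, 0.0346], 'orientation': [-3.1384, 0.0006, 3.0255], 'ft_force': [-4.8011, -9.7318, 12.1925], 'grip_width': 0.0109, 'gripper_force': 70.3816}
jig 0.07274727478428172 0.1441630920402916 F -10.211103882259417
line expected [[240.1, 221.5], [232.4, 218.2]] pointer [[251.6, 237.0], [245.1, 234.2]]
[[ 9 12 16 14 18 12 14 10 16 13 11 11 12 13 13 14 20]
 [10 14 15 13 15 13 11 14 10 10 11 10 13 11 11 13 22]
 [15 14 13 14 18 15 16 14 14  7 11 13 11 18 30 31 42]
 [13 12 11 14 24 22 14 13 11 11 10 12 15 27 49 54 58]
 [15 16 15 20 18 13 14 14  9 11 12 12 16 29 52 53 62]
 [14 10 16 15 15 17 12 11 11 13  8 10 14 17 31 45 52]
 [10 13 12 15 12 14 13 11 13 13 12 16 23 17 22 37 50]
 [ 9  6 16 13 14 17 11 12 12 11 21 35 45 29 22 37 54]
 [12 14 11 10  7 14 15  7 15 16 26 42 55 32 24 34 54]
 [11 12 15 12 11 10  8  9 15 20 34 38 39 27 26 35 58]
 [ 9  9  7 13 13 12  8 13 20 37 40 37 24 23 21 33 62]
 [16 10 11 16 12 13 13 15 35 54 55 44 23 18 17 33 64]
 [50 35 16 15  4 11 13 14 35 55 60 46 24 21 20 31 60]
 [80 56 23 13 12 14  6 11 32 51 60 45 25 18 22 34 61]
 [93 76 36 14 11 15 10 13 20 47 57 49 28 21 21 31 66]
 [94 82 44 17 10 10 14 14 25 41 58 48 28 20 23 45 83]
 [92 85 50 21 12  9  9 12 24 42 60 49 30 20 30 61 92]]
```

{"name": "carry_out", "arguments": {
  "targets": [
    [0, 0.005, 0, 0],
    [0, 0.01, 0, 0],
    [0, 0.015, 0, 0],
    [0, 0.015, 0, 0],
    [0, 0.015, 0, 0],
    [0, 0.015, 0, 0],
    [0, 0.015, 0, 0],
    [0, 0.015, 0, 0]
  ]
}}

```text
clock: 74.15
position: [0.646, 0.046, 0.0346]
orientation: [-3.138, 0.001, 3.025]
ft_force: [-4.3, -9.5, 12.3]
grip_width: 0.0109
gripper_force: 70.4
```

```bash
python3 - <<'E'
from h import *
st();p=np.array(status.get_state()['position'])[:2]-STOP;print('jig',p@EX,p@EY, 'F', np.array(status.get_state()['ft_force'])[:2]@EY)
E
```

```text
{'clock': 74.15, 'position': [0.646, 0.046, 0.0346], 'orientation': [-3.1383, 0.0006, 3.0254], 'ft_force': [-4.2647, -9.4949, 12.2514], 'grip_width': 0.0109, 'gripper_force': 70.4077}
jig 0.07275052981036688 0.14635916586007125 F -9.915211626909759
```

{"name": "carry_out", "arguments": {
  "targets": [
    [0, 0, 0, 0],
    [0, 0, 0, 0],
    [0, 0, 0, 0],
    [0, 0, 0, 0],
    [0, 0, 0, 0],
    [0, 0, 0, 0],
    [0, 0, 0, 0],
    [0, 0, 0, 0]
  ]
}}

```text
clock: 74.95
position: [0.646, 0.046, 0.0346]
orientation: [-3.138, 0.001, 3.025]
ft_force: [-5.0, -9.9, 12.8]
grip_width: 0.0111
gripper_force: 70.4
```

{"name": "carry_out", "arguments": {
  "targets": [
    [0, 0, 0, 0],
    [0, 0, 0, 0],
    [0, 0, 0, 0],
    [0, 0, 0, 0],
    [0, 0, 0, 0],
    [0, 0, 0, 0],
    [0, 0, 0, 0],
    [0, 0, 0, 0]
  ]
}}

```text
clock: 75.75
position: [0.646, 0.0461, 0.0346]
orientation: [-3.138, 0.001, 3.025]
ft_force: [-4.7, -10.2, 11.7]
grip_width: 0.011
gripper_force: 70.4
```

{"name": "carry_out", "arguments": {
  "targets": [
    [0, -0.12, 0, 0],
    [0, -0.25, 0, 0],
    [0, -0.4, 0, 0],
    [0, -0.55, 0, 0],
    [0, -0.7, 0, 0],
    [0, -0.83, 0, 0],
    [0, -0.94, 0, 0],
    [0, -0.992, 0, 0]
  ]
}}

```text
clock: 76.55
position: [0.6292, -0.0996, 0.0347]
orientation: [3.139, 0.002, 3.026]
ft_force: [3.2, 27.1, -0.7]
grip_width: 0.0108
gripper_force: 70.1
```

{"name": "carry_out", "arguments": {
  "targets": [
    [0, 0, 0, 0],
    [0, 0, 0, 0],
    [0, 0, 0, 0],
    [0, 0, 0, 0],
    [0, 0, 0, 0],
    [0, 0, 0, 0],
    [0, 0, 0, 0],
    [0, 0, 0, 0]
  ]
}}

```text
clock: 77.35
position: [0.6292, -0.0992, 0.0346]
orientation: [3.141, 0.001, 3.027]
ft_force: [-0.6, 4.3, 8.3]
grip_width: 0.0108
gripper_force: 71.3
```

```bash
python3 - <<'E'
from h import *
st();p=np.array(status.get_state()['position'])[:2]-STOP;print('jig',p@EX,p@EY, 'F', np.array(status.get_state()['ft_force'])[:2]@EY)
E
```

```text
{'clock': 77.35, 'position': [0.6292, -0.0992, 0.0346], 'orientation': [3.1405, 0.0013, 3.0272], 'ft_force': [-0.6056, 4.3376, 8.3131], 'grip_width': 0.0108, 'gripper_force': 71.3078}
jig 0.07243867840834878 0.00019505953976552563 F 4.241613955161926
```

{"name": "carry_out", "arguments": {
  "gripper": -0.4,
  "targets": [
    [0, 0, 0, 0],
    [0, 0, 0, 0],
    [0, 0, 0, 0],
    [0, 0, 0, 0],
    [0, 0, 0, 0],
    [0, 0, 0, 0],
    [0, 0, 0, 0],
    [0, 0, 0, 0]
  ]
}}

```text
clock: 78.15
position: [0.6288, -0.0994, 0.0339]
orientation: [3.142, 0.0, 3.027]
ft_force: [0.1, -0.3, -0.0]
grip_width: 0.0254
gripper_force: 0.0
```

{"name": "carry_out", "arguments": {
  "gripper": -1,
  "targets": [
    [0, 0, 0, 0],
    [0, 0, 0, 0],
    [0, 0, 0, 0],
    [0, 0, 0, 0],
    [0, 0, 0, 0],
    [0, 0, 0, 0],
    [0, 0, 0, 0],
    [0, 0, 0, 0]
  ]
}}

```text
clock: 78.95
position: [0.6288, -0.0991, 0.034]
orientation: [3.141, 0.0, 3.027]
ft_force: [-0.8, 3.7, 5.4]
grip_width: 0.0112
gripper_force: 68.7
```

{"name": "carry_out", "arguments": {
  "targets": [
    [0, 0.12, 0, 0],
    [0, 0.25, 0, 0],
    [0, 0.4, 0, 0],
    [0, 0.55, 0, 0],
    [0, 0.7, 0, 0],
    [0, 0.85, 0, 0],
    [0, 0.95, 0, 0],
    [0, 0.992, 0, 0]
  ]
}}

```text
clock: 79.75
position: [0.6458, 0.0477, 0.034]
orientation: [-3.139, -0.0, 3.027]
ft_force: [-5.5, -10.7, 13.0]
grip_width: 0.0108
gripper_force: 70.0
```

{"name": "carry_out", "arguments": {
  "targets": [
    [0, 0, 0, 0],
    [0, 0, 0, 0],
    [0, 0, 0, 0],
    [0, 0, 0, 0],
    [0, 0, 0, 0],
    [0, 0, 0, 0],
    [0, 0, 0, 0],
    [0, 0, 0, 0]
  ]
}}

```text
clock: 80.55
position: [0.6456, 0.0459, 0.034]
orientation: [-3.138, -0.0, 3.026]
ft_force: [-4.8, -9.7, 11.1]
grip_width: 0.0107
gripper_force: 69.9
```

```bash
python3 - <<'E'
from h import *
st();p=np.array(status.get_state()['position'])[:2]-STOP;print('jig',p@EX,p@EY, 'F', np.array(status.get_state()['ft_force'])[:2]@EY)
E
```

```text
{'clock': 80.55, 'position': [0.6456, 0.0459, 0.034], 'orientation': [-3.1381, -0.0005, 3.0255], 'ft_force': [-4.7871, -9.7399, 11.1406], 'grip_width': 0.0107, 'gripper_force': 69.8916}
jig 0.07234732793476954 0.14623316791041177 F -10.217592075733899
```

{"name": "carry_out", "arguments": {
  "targets": [
    [0, 0, 0, 0],
    [0, 0, 0, 0],
    [0, 0, 0, 0],
    [0, 0, 0, 0],
    [0, 0, 0, 0],
    [0, 0, 0, 0],
    [0, 0, 0, 0],
    [0, 0, 0, 0]
  ]
}}

```text
clock: 81.35
position: [0.6456, 0.0459, 0.034]
orientation: [-3.138, -0.0, 3.025]
ft_force: [-6.7, -10.5, 11.6]
grip_width: 0.0112
gripper_force: 69.9
```

{"name": "carry_out", "arguments": {
  "targets": [
    [0, 0, 0, 0],
    [0, 0, 0, 0],
    [0, 0, 0, 0],
    [0, 0, 0, 0],
    [0, 0, 0, 0],
    [0, 0, 0, 0],
    [0, 0, 0, 0],
    [0, 0, 0, 0]
  ]
}}

```text
clock: 82.15
position: [0.6456, 0.0459, 0.034]
orientation: [-3.138, -0.0, 3.025]
ft_force: [-6.1, -9.9, 11.9]
grip_width: 0.0109
gripper_force: 69.9
```

{"name": "carry_out", "arguments": {
  "targets": [
    [0, -0.12, 0, 0],
    [0, -0.25, 0, 0],
    [0, -0.4, 0, 0],
    [0, -0.55, 0, 0],
    [0, -0.7, 0, 0],
    [0, -0.83, 0, 0],
    [0, -0.94, 0, 0],
    [0, -0.992, 0, 0]
  ]
}}

```text
clock: 82.95
position: [0.6288, -0.0996, 0.0342]
orientation: [3.139, 0.001, 3.026]
ft_force: [2.3, 27.6, -3.7]
grip_width: 0.0109
gripper_force: 69.8
```

{"name": "carry_out", "arguments": {
  "targets": [
    [0, 0, 0, 0],
    [0, 0, 0, 0],
    [0, 0, 0, 0],
    [0, 0, 0, 0],
    [0, 0, 0, 0],
    [0, 0, 0, 0],
    [0, 0, 0, 0],
    [0, 0, 0, 0]
  ]
}}

```text
clock: 83.75
position: [0.6289, -0.0991, 0.0341]
orientation: [3.14, 0.001, 3.027]
ft_force: [-0.5, 4.9, 4.0]
grip_width: 0.0106
gripper_force: 71.0
```

{"name": "carry_out", "arguments": {
  "gripper": -0.2,
  "targets": [
    [0, 0, 0, 0],
    [0, 0, 0, 0],
    [0, 0, 0, 0],
    [0, 0, 0, 0],
    [0, 0, 0, 0],
    [0, 0, 0, 0],
    [0, 0, 0, 0],
    [0, 0, 0, 0]
  ]
}}

```text
clock: 84.55
position: [0.6288, -0.0994, 0.0339]
orientation: [3.142, -0.0, 3.027]
ft_force: [0.3, 1.0, 0.2]
grip_width: 0.0339
gripper_force: 0.0
```

{"name": "carry_out", "arguments": {
  "targets": [
    [0, 0, -0.12, 0],
    [0, 0, -0.25, 0],
    [0, 0, -0.4, 0],
    [0, 0, -0.55, 0],
    [0, 0, -0.7, 0],
    [0, 0, -0.85, 0],
    [0, 0, -1, 0],
    [0, 0, -1, 0]
  ]
}}

```text
clock: 85.35
position: [0.6302, -0.0991, 0.1888]
orientation: [-3.142, 0.005, 3.027]
ft_force: [-0.2, -0.2, 0.7]
grip_width: 0.034
gripper_force: 0.0
```

{"name": "carry_out", "arguments": {
  "targets": [
    [0.12, 0, 0, 0],
    [0.25, 0, 0, 0],
    [0.4, 0, 0, 0],
    [0.55, 0, 0, 0],
    [0.7, 0, 0, 0],
    [0.85, 0, 0, 0],
    [1, 0, 0, 0],
    [1, 0, 0, 0]
  ]
}}

```text
clock: 86.15
position: [0.4776, -0.0823, 0.1848]
orientation: [-3.14, -0.0, 3.028]
ft_force: [0.4, 0.1, -0.8]
grip_width: 0.0345
gripper_force: 0.0
```

```bash
python3 - <<'E'
from h import *
import pickle
a0,b0=pickle.load(open('v0.pkl','rb'))
st();a=shot('top','t15.png');b=shot('side','s15.png')
for A,r,bx in rects(b,(0,0,0),(180,255,70),(260,165,290,200),amin=15,s=6): print('tab',round(A),np.round(r[0],1),np.round(bx,1).tolist())
for A,r,bx in rects(a,(4,120,60),(13,255,165),(180,158,345,290),amin=40):
    c,l,w,y=face(a,bx,.04); d=c-STOP; print(np.round(r[0],1),round(l,4),round(w,4),round(y,3),'jig',(d@EX).round(4),(d@EY).round(4))
# bystanders: side-view change blobs against the start
D=(np.abs(b['image'].astype(int)-b0['image']).max(2)>60).astype(np.uint8)
for c in cv2.findContours(D,cv2.RETR_EXTERNAL,cv2.CHAIN_APPROX_NONE)[0]:
    if cv2.contourArea(c)>40: print('chg',cv2.boundingRect(c))
E
```

```text
{'clock': 86.15, 'position': [0.4776, -0.0823, 0.1848], 'orientation': [-3.1397, -0.0002, 3.0275], 'ft_force': [0.4223, 0.123, -0.8202], 'grip_width': 0.0345, 'gripper_force': 0.0}
tab 85 [271.2 187.5] [[267.1000061035156, 181.1999969482422], [275.20001220703125, 181.1999969482422], [275.20001220703125, 193.8000030517578], [267.1000061035156, 193.8000030517578]]
[261.  208.5] 0.0749 0.0486 1.416 jig -0.0024 0.1099
[224.5 201.1] 0.0238 0.0135 0.034 jig 0.0051 0.2057
chg (496, 331, 17, 17)
chg (296, 285, 29, 29)
chg (216, 261, 37, 41)
chg (306, 245, 25, 24)
chg (325, 231, 26, 18)
chg (532, 217, 6, 30)
chg (240, 204, 63, 68)
chg (300, 197, 187, 94)
chg (344, 193, 20, 7)
chg (451, 116, 82, 148)
chg (314, 91, 43, 76)
chg (313, 32, 54, 53)
chg (317, 0, 15, 38)
```

```bash
python3 -c "
from plant import arm
print(arm.sign_off())"
```

```text
the job is handed in; nothing more can be done
None
```

I handed the job in at about 86 s: knob zeroed, offcut in the tray, all four blocks tight at about 146 mm (block1 tipped once in the trough and I re-set it), and two readings held at about 146 mm (set by arm position, not by sighting the white line) with the slide back home; I only compared the other bench items roughly with the first picture.

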